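File the sawn end of a bin divider

TASK

A plastic bin divider has just been sawn to length and stands in the bench vice with its rough end up. Take the file from its red tray and dress that end with three full strokes, pushing forward only (away from the screw side, from near the toe of the file to near its heel), level and square across the end, with a light, steady pressure of about 8 N (20 N would crack it), and lifting the file clear for every return. Then lay the file gently back in the middle of its tray, face down, and leave everything else on the bench where it is.

Things in the scene. Friction and masses are not known exactly. Their poses are not given: they have to be found in the camera images.
- file_grip (a point): Centre of the wooden handle of the file, the place to grip: a straight bar along the file, 22 mm wide, 22 mm high, 124 mm long, on two posts 94 mm apart with 25 mm of free space below it between the posts. It is straight above the middle of the file, 48 mm above the cutting face (handle top 59 mm above). Axes: x along the file towards the toe (the way it cuts), z up.
- file_face (a point): Middle of the cutting face, the underside of the flat file. The grey steel blade is 180 mm long (90 mm either way from here), 35 mm wide, 5 mm thick. Axes as file_grip.
- file_toe (a point): Front end (toe) of the cutting face, 90 mm ahead of file_face; the last 20 mm of the blade is narrower (29 mm) and the handle has a black end on that side. The teeth point this way: the file cuts only when pushed toe first.
- file: The whole file, about 0.34 kg, balanced near file_grip; origin and axes are those of file_face. At the start it lies face down in the tray, toe away from the robot.
- vise: Blue bench vice, bolted down, about 185 x 120 mm. Origin on the bench straight under the divider. x points from the screw and tommy bar (worker's side) across the jaws: the forward direction of the stroke; y along the jaws (66 mm wide); z up. Jaw tops 105 mm above the bench.
- divider (a joint): The orange plastic divider in the vice: strip 24 mm wide (along vice y), 3 mm thick, upright in the middle of the jaws. Its sawn end stands 28 to 70 mm above the jaws; how high is not measured. Stiff from above, springy sideways: value is its bend at the jaws (rad), 0 straight, positive forward (vice +x), about 3.5 N m per rad (some 0.07 in a stroke at 8 N); a file dragged back bends it negative.
- tray: Red open tray, fixed on the bench, 230 x 76 mm outside, 22 mm high, walls and floor 4 mm thick. Origin under its centre, x along its length. The file lies along its middle at the start.
- cut_strip_a: Bystander: finished bin divider, orange plastic, 110 x 24 x 4 mm, lying flat.
- cut_strip_b: Bystander: another finished bin divider, 110 x 24 x 4 mm, lying flat.
- tape_roll: Bystander: roll of brown parcel tape lying flat, 100 mm across, 48 mm high.
- carton_a: Bystander: white carton 90 x 120 x 45 mm.
- carton_b: Bystander: brown carton 100 x 140 x 50 mm.
- marker: Bystander: blue and white marker pen, 130 mm long, 16 mm thick.
- hacksaw: Bystander: small hacksaw lying on its side, black handle, 260 x 85 mm, 20 mm high.
Mind the look-alikes: they are no part of the job. Several things have the shape of the tray; the one meant has the colours described above. What is shaped like the file but blue is not meant.

How it is judged:
On the way, in this order (a step that is already met when the one before it is completed fails the run):
1. first stroke set down: file pressed on the sawn end (over 4 N) within 60 mm of the toe, level within 0.15 rad, square across the divider within 0.2 rad, covering it, to 9 mm off centre (contact force between file and divider above 4 N and y of file_face in the frame of vise between -0.009 and 0.009 m and angle between file_face's own z axis and vertical below 0.15 rad and angle between the x axis of file_face and the x axis of vise, either way round below 0.2 rad and x of file_toe in the frame of vise between 0 and 0.06 m).
2. first stroke run through: still pressed so and pushing the divider forward (bent over 0.015 rad), the sawn end over 120 mm from the toe (contact force between file and divider above 4 N and y of file_face in the frame of vise between -0.009 and 0.009 m and angle between file_face's own z axis and vertical below 0.15 rad and angle between the x axis of file_face and the x axis of vise, either way round below 0.2 rad and x of file_toe in the frame of vise above 0.12 m and value of joint divider above 0.015 rad).
3. file lifted clear at the end of the first stroke (off the divider for 0.15 s, still over 110 mm from the toe) (contact force between file and divider below 0.05 N and x of file_toe in the frame of vise above 0.11 m), for 0.15 s.
4. second stroke set down: file pressed on the sawn end (over 4 N) within 60 mm of the toe, level within 0.15 rad, square across the divider within 0.2 rad, covering it, to 9 mm off centre (all of step 1).
5. second stroke run through: still pressed so and pushing the divider forward (bent over 0.015 rad), the sawn end over 120 mm from the toe (all of step 2).
6. file lifted clear at the end of the second stroke (off the divider for 0.15 s, still over 110 mm from the toe) (all of step 3), for 0.15 s.
7. third stroke set down: file pressed on the sawn end (over 4 N) within 60 mm of the toe, level within 0.15 rad, square across the divider within 0.2 rad, covering it, to 9 mm off centre (all of step 4).
8. third stroke run through: still pressed so and pushing the divider forward (bent over 0.015 rad), the sawn end over 120 mm from the toe (all of step 5).
9. file lifted clear at the end of the third stroke (off the divider for 0.15 s, still over 110 mm from the toe) (all of step 6), for 0.15 s.
At the end, for the whole second after the job is handed in: Three forward strokes have been made in order, and the file lies at rest and let go in its tray, face down: middle of its face within 30 mm along and 25 mm across of the tray's middle, on the tray floor, level within 0.1 rad; the divider stands straight (x of file_face in the frame of tray between -0.03 and 0.03 m and y of file_face in the frame of tray between -0.025 and 0.025 m and z of file_face in the frame of tray between 0 and 0.012 m and angle between file_face's own z axis and vertical below 0.1 rad and linear speed of file below 0.02 m/s and value of joint divider between -0.01 and 0.01 rad); the robot touches nothing.
It fails at once if the file loads the divider with more than 20 N (contact force between file and divider above 20 N).
It fails at once if the file drags the divider back towards the worker (bent more than 0.03 rad backwards) (value of joint divider below -0.03 rad).
It fails at once if the file is slammed into its tray (over 60 N) (contact force between file and tray above 60 N).
It fails at once if the file is let fall (moving faster than 0.4 m/s while the fingers do not hold it) (linear speed of file above 0.4 m/s and contact force between the fingers and file below 0.05 N).
It fails at once if a bystander is pushed more than 15 mm (distance of any of cut_strip_a, cut_strip_b, tape_roll, carton_a, carton_b, marker, hacksaw from where it was at the start of the episode above 0.015 m).
It also fails if it takes over 72 s, if anything falls off the work surface, if the arm or the gripper's body presses on something with over 40 N, if the wrist force passes 120 N, or if a joint passes its speed limit or range.

ROBOT

A 6-joint arm with a two-finger parallel gripper is mounted at the origin on the work surface. World frame = base frame: x ahead of the robot, y to its left, z up, the work surface at z = 0. Lengths are in m, angles in rad, forces in N, time in s.
With the tool pointing down it reaches from about 0.3 to 0.775 m from the base axis. Payload 14.6 kg.
Tool frame: the origin (TCP) lies at the very end of the fingers, on their centre line; the grasp point (between the pads) lies 19 mm behind it; x points along the fingers, y is the direction in which the jaws open and shut, and the axes are right-handed (so a half turn about x gives the same grasp; the last joint's range is limited). The gripper opens to 94 mm and grips with 3 to 60 N. Pads are 16 mm wide; open, the fingers measure 119 mm over their backs; the gripper's body (75 mm by 177 mm) begins 78 mm behind the grasp point.
Start: joints at [-1.395, 0.3, 1.521, -0, 1.321, -0.067], TCP at [0.132, -0.534, 0.172] pointing down, gripper open.
Joint ranges: [-3.03, 3.03], [-0.79, 2.21], [0.23, 2.52], [-1.04, 4.18], [0, 3.07], [-2.55, 2.55]. Speed limits (rad/s): [2.22, 2.22, 2.57, 3.14, 3.14, 3.14].

INTERFACE

Orientations are given as [roll, pitch, yaw] about the fixed x, y, z axes, in that order (R = Rz(yaw) Ry(pitch) Rx(roll)).
In Python, from station import ctrl, viewer, hand_in gives the robot as it stands. The module is installed in compiled form; this text tells all that it offers.
- The arm moves only by the tool play_rows, never from a script. Its argument "deltas" is a list that holds one entry, the list of rows, each a list of 7 numbers: the shift along the tool's x, y, z in mm, then the turn, a rotation vector about the tool's x, y, z in rad, then the finger opening in mm, from 0 to 94. In form: [[[dx, dy, dz, ax, ay, az, gripper], ...]]. A call has 1 to 10 rows; each row shifts and turns the commanded pose from where the row before left it, along the tool's axes as they then stand; what a row does not reach is not made up. A row lasts 1/10 s, in which the tool goes at most 50 mm and 8.59 degrees, less where a joint would pass 70% of its speed; a pose out of reach is approached as far as the arm can. A call with a gripper value outside its range is refused whole. The fingers move at their own pace and stop on an object; "grip_force" is the grip in N (left out, the last holds). Time passes only in rows, so rows that do not move let the fingers close. It gives the time, the measured TCP pose, the force and the opening at its end, in the units of the state.
- ctrl.get_obs(): the state, without advancing time (a new reading comes with each control period).
- viewer.camera(name): name is "scene" or "top"; returns a dict with "img" (384x512x3 uint8, red, green, blue), "fx", "fy", "cx", "cy" (pixels), "distortion" ([k1, k2, p1, p2, k3] as OpenCV has them; the pictures are not rectified), "rvec" (rotation vector, rad) and "tvec" (3), from world to camera coordinates, as OpenCV has them. Camera axes: x right, y down, z forward; pixel columns grow to the right and rows downward; lengths in m; the calibration is good to about 2 mm. A picture is of the moment at which its call begins. There is no depth.
- hand_in(): hands the job in, once; it reports no verdict.
The state is a dict: "time_s": time; "qpos": joint angles; "joint_vel": joint speeds; "tau": joint torques, N m; "ee_pos": TCP position; "eef_rot": TCP orientation; "force": force on the tool from outside, world axes, zero at the start; "moment": the same for the moment, N m; "grip_width": finger opening in m.
Only numpy, scipy, OpenCV 4.12 (cv2) and the standard library are available. Lean on these libraries where they do the work, as an engineer would, in place of code of your own. Each camera call takes 0.05 s, during which the arm holds its last target.

## Working session

There is one attempt and no reset: what is moved stays moved. The work goes in short steps, Python scripts to look and compute and a tool call to move; the robot and the scene stay as the last step left them, time stands still between calls to the robot, and variables do not carry over. Pictures are saved under pics/ and viewed, and the job is handed in when it is done.

Besides the shell and the picture viewer there is one more tool, called after "Call:" by a JSON object that holds its "name" and its "arguments". play_rows: Moves the arm, as the interface text tells. Its arguments: {"type":"object","properties":{"deltas":{"type":"array","items":{"type":"array","items":{"type":"array","items":{"type":"number"}}}},"grip_force":{"type":"number"}},"required":["deltas"]}

```bash
mkdir -p pics; ls
cat > h.py <<'E'
import numpy as np,cv2
from station import ctrl,viewer,hand_in
E
python3 - <<'E'
from h import *
o=ctrl.get_obs()
print(o)
for n in ['scene','top']:
    c=viewer.camera(n)
    cv2.imwrite(f'pics/{n}0.png',c['img'][:,:,::-1])
    print(n,{k:v for k,v in c.items() if k!='img'})
    import pickle;pickle.dump(c,open(f'{n}0.pkl','wb'))
E
```

```text
pics
{'time_s': 0.0, 'qpos': array([-1.39458807e+00,  3.00479777e-01,  1.52155830e+00,  7.79084558e-06,
        1.32069861e+00, -6.66135847e-02]), 'joint_vel': array([-0.00108532, -0.00045117,  0.00105409,  0.0002951 , -0.00016604,
       -0.00023182]), 'tau': array([ 1.87913953e-03, -5.31806266e+01, -3.52738452e+01,  7.09070242e-02,
        2.43754894e-02, -1.05588877e-04]), 'ee_pos': array([ 0.1321843 , -0.53357877,  0.17099123]), 'eef_rot': array([-1.64400598,  1.56965227,  1.74040659]), 'force': array([-0.61915247, -0.31792334,  0.25398813]), 'moment': array([-0.00188227, -0.01363887, -0.00911193]), 'grip_width': 0.0941746441940289}
scene {'fx': 384.0682599058788, 'fy': 384.0682599058788, 'cx': 258.5928178702857, 'cy': 191.2543453764086, 'distortion': array([-0.03964134,  0.        ,  0.        ,  0.        ,  0.        ]), 'rvec': array([ 1.46118911,  2.29051785, -0.71696515]), 'tvec': array([ 0.18458925, -0.27152171,  1.37090285])}
top {'fx': 409.75883169594294, 'fy': 409.75883169594294, 'cx': 249.00818670673357, 'cy': 193.7412814126952, 'distortion': array([-0.10922348,  0.        ,  0.        ,  0.        ,  0.        ]), 'rvec': array([ 2.151212  , -2.06325981,  0.22487732]), 'tvec': array([-0.02189598,  0.45667111,  1.26108028])}
```

View pics/scene0.png

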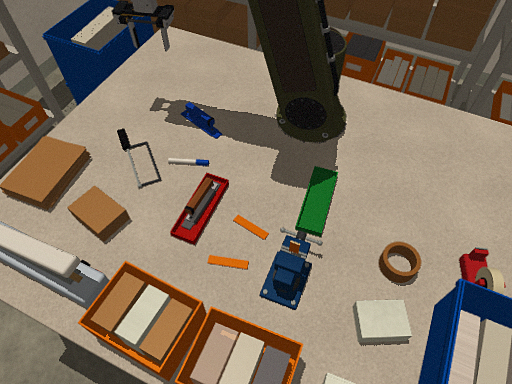

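View pics/top0.png

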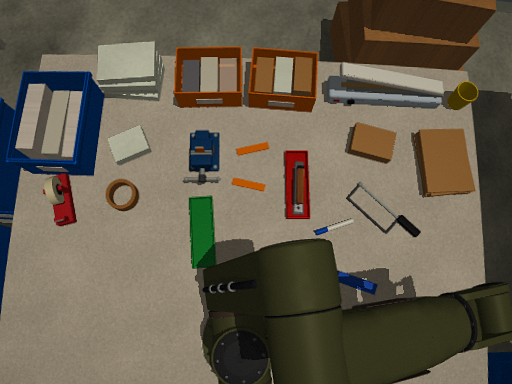

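```bash
cat >> h.py <<'E'
import pickle
def K(c): return np.array([[c['fx'],0,c['cx']],[0,c['fy'],c['cy']],[0,0,1.]])
def ray(c,uv):
    p=cv2.undistortPoints(np.array([[uv]],float),K(c),c['distortion'])[0,0]
    R=cv2.Rodrigues(c['rvec'])[0]
    return -R.T@c['tvec'], R.T@np.array([p[0],p[1],1])
def onz(c,uv,z):
    o,d=ray(c,uv); return o+d*(z-o[2])/d[2]
def proj(c,P): return cv2.projectPoints(np.array(P,float).reshape(-1,3),c['rvec'],c['tvec'],K(c),c['distortion'])[0][:,0]
def tri(c1,u1,c2,u2):
    o1,d1=ray(c1,u1);o2,d2=ray(c2,u2)
    s=np.linalg.lstsq(np.c_[d1,-d2],o2-o1,rcond=None)[0]
    a=o1+d1*s[0];b=o2+d2*s[1]; return (a+b)/2,np.linalg.norm(a-b)
E
python3 - <<'E'
from h import *
def crop(n,x0,y0,x1,y1,s):
    c=pickle.load(open(f'{n}0.pkl','rb'));return cv2.resize(c['img'][y0:y1,x0:x1,::-1],None,fx=s,fy=s,interpolation=cv2.INTER_CUBIC)
a=crop('top',180,120,330,230,5)
cv2.imwrite('pics/ctop.png',a)
cv2.imwrite('pics/cscene.png',crop('scene',165,165,325,315,4))
for n in['top','scene']:
    c=pickle.load(open(f'{n}0.pkl','rb'));im=c['img'].astype(int)
    hsv=cv2.cvtColor(c['img'],cv2.COLOR_RGB2HSV)
    red=((hsv[...,0]<6)|(hsv[...,0]>174))&(hsv[...,1]>180)&(hsv[...,2]>60)
    org=(hsv[...,0]>7)&(hsv[...,0]<20)&(hsv[...,1]>180)&(hsv[...,2]>120)
    for nm,m in(('red',red),('org',org)):
        k,l,st,ce=cv2.connectedComponentsWithStats(m.astype(np.uint8))
        for i in range(1,k):
            if st[i,4]>4: 
                pts=np.argwhere(l==i)[:,::-1].astype(np.float32)
                print(n,nm,st[i],ce[i].round(1),[np.round(v,1) for v in cv2.minAreaRect(pts)])
E
```

```text
top red [334  99   5   2   6] [335.8  99.8] [array([336. ,  99.5]), array([4., 1.]), np.float64(-0.0)]
top red [285 151  25  68 889] [295.5 182.6] [array([297. , 184.5]), array([67.5, 23.1]), np.float64(88.7)]
top red [ 53 174  23  52 607] [ 64.3 203.1] [array([ 61.1, 199.3]), array([50. , 20.9]), np.float64(80.5)]
top org [174  47  68  46 295] [212.   70.4] [array([207.5,  69.5]), array([45., 67.]), np.float64(90.0)]
top org [249  47  69  52 302] [280.4  72.5] [array([283.7,  72.4]), array([67.6, 46.2]), np.float64(4.4)]
top org [273  66   2   3   6] [273.5  67. ] [array([273.5,  67. ]), array([2., 1.]), np.float64(90.0)]
top org [181  72   1   5   5] [181.  74.] [array([181.,  74.]), array([4., 0.]), np.float64(-90.0)]
top org [181  79   1   5   5] [181.  81.] [array([181.,  81.]), array([4., 0.]), np.float64(-90.0)]
top org [237 142  32  13 213] [252.3 148.3] [array([252.2, 148.3]), array([ 6.6, 31.8]), np.float64(77.5)]
top org [303 169   1   7   7] [303. 172.] [array([303., 172.]), array([6., 0.]), np.float64(-90.0)]
top org [232 178  33  13 219] [248.1 184. ] [array([248.1, 184
[... 745 characters left out ...]
, 192.7]), array([ 5.9, 33.6]), np.float64(34.7)]
scene org [233 215  36  24 277] [250.7 226.6] [array([250.6, 226.5]), array([36.8,  7.6]), np.float64(31.6)]
scene org [384 242  36  34 227] [402.2 258.8] [array([401.5, 258.5]), array([33., 35.]), np.float64(90.0)]
scene org [208 255  41  14 323] [227.8 261.6] [array([227.7, 261.7]), array([40.1,  8.1]), np.float64(8.7)]
scene org [ 78 261 124 112 874] [141.2 324.8] [array([139.8, 312.4]), array([95.2, 83.5]), np.float64(31.6)]
scene org [175 307 128  77 567] [243.7 344.6] [array([240. , 363.3]), array([107.8,  84.1]), np.float64(22.2)]
scene org [263 347   3   6   9] [264.  349.2] [array([264. , 349.5]), array([1.2, 5.3]), np.float64(14.0)]
```

View pics/ctop.png

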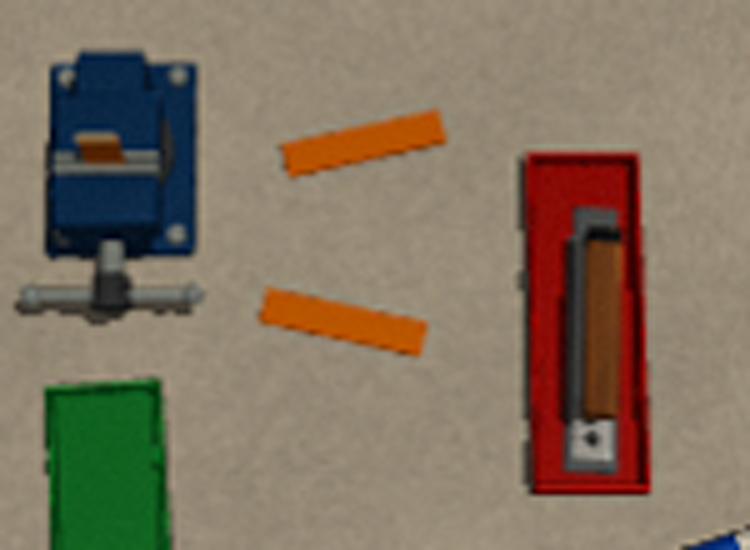

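View pics/cscene.png

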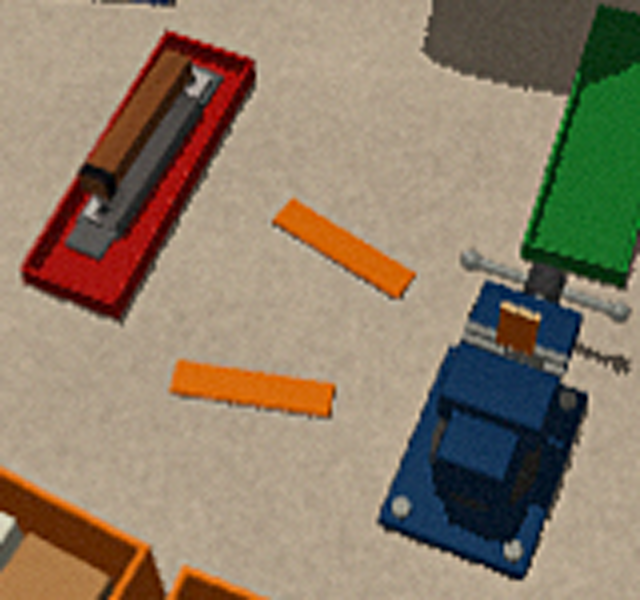

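Run:
```python
from h import *
t=pickle.load(open('top0.pkl','rb'));s=pickle.load(open('scene0.pkl','rb'))
for c in(t,s): print('cam',ray(c,(250,190))[0])
T=lambda x,y:((x+.5)/5-.5+180,(y+.5)/5-.5+120)
S=lambda x,y:((x+.5)/4-.5+165,(y+.5)/4-.5+165)
print('tray top'); a=[onz(t,T(*p),.022)for p in[(525,154),(638,152),(650,493),(530,493)]];print(np.round(a,4),np.mean(a,0))
print('tray scene'); a=[onz(s,S(*p),.022)for p in[(167,32),(256,64),(122,307),(22,270)]];print(np.round(a,4),np.mean(a,0))
print('blade top');print(np.round([onz(t,T(*p),.009)for p in[(577,208),(616,208),(566,472),(616,472)]],4))
print('handle top z63');print(np.round([onz(t,T(*p),.063)for p in[(588,228),(622,228),(583,417),(616,417)]],4))
print('divider ends');
for p,q in(((76,133),(540,319)),((120,134),(500,304))):
    print(tri(t,T(*p),s,S(*q)))
print('jaw: top');print(np.round([onz(t,T(*p),.105)for p in[(50,148),(50,172),(160,152),(160,175)]],4))
print('scene jaw');print(np.round([onz(s,S(*p),.105)for p in[(465,330),(452,350),(568,352),(558,375)]],4))
```

```text
cam [ 0.17885957 -0.01067912  1.32937828]
cam [0.99655624 0.24931327 0.96534472]
tray top
[[ 0.6166 -0.1156  0.022 ]
 [ 0.6214 -0.1916  0.022 ]
 [ 0.3904 -0.2018  0.022 ]
 [ 0.3873 -0.124   0.022 ]] [ 0.50392698 -0.15824878  0.022     ]
tray scene
[[ 0.398  -0.1982  0.022 ]
 [ 0.3962 -0.1214  0.022 ]
 [ 0.6201 -0.1092  0.022 ]
 [ 0.6247 -0.1871  0.022 ]] [ 0.50973571 -0.15397685  0.022     ]
blade top
[[ 0.5843 -0.1525  0.009 ]
 [ 0.5855 -0.1788  0.009 ]
 [ 0.4042 -0.1484  0.009 ]
 [ 0.4056 -0.1812  0.009 ]]
handle top z63
[[ 0.5546 -0.154   0.063 ]
 [ 0.5556 -0.176   0.063 ]
 [ 0.4306 -0.1528  0.063 ]
 [ 0.4314 -0.1737  0.063 ]]
divider ends
(array([0.57478973, 0.16708406, 0.15220716]), np.float64(0.0012120380963056474))
(array([0.57529736, 0.14112584, 0.15131522]), np.float64(0.0025684781332294825))
jaw: top
[[0.5803 0.1893 0.105 ]
 [0.5645 0.1881 0.105 ]
 [0.5804 0.1199 0.105 ]
 [0.5653 0.1189 0.105 ]]
scene jaw
[[0.5769 0.1234 0.105 ]
 [0.5929 0.1214 0.105 ]
 [0.564  0.1869 0.105 ]
 [0.5811 0.1868 0.105 ]]
```

Run:
```python
from h import *
def crop(n,x0,y0,x1,y1,s):
    c=pickle.load(open(f'{n}0.pkl','rb'));return cv2.resize(c['img'][y0:y1,x0:x1,::-1],None,fx=s,fy=s,interpolation=cv2.INTER_CUBIC)
cv2.imwrite('pics/v.png',np.hstack([cv2.resize(crop('top',180,125,225,190,9),(400,585)),cv2.resize(crop('scene',275,230,320,295,9),(400,585))]))
```

```text
(no output)
```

View pics/v.png

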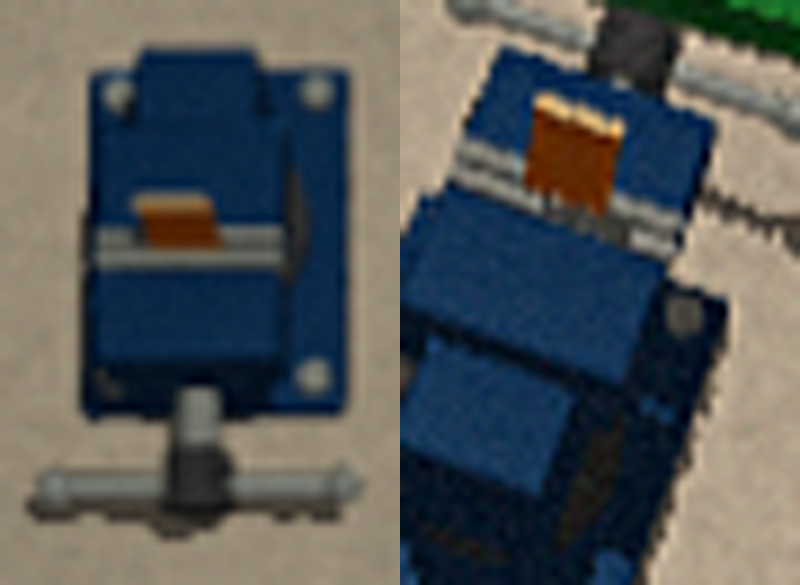

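Run:
```python
from h import *
t=pickle.load(open('top0.pkl','rb'));s=pickle.load(open('scene0.pkl','rb'))
T=lambda x,y:(x/400*45-.5+180,y/585*65-.5+125)
S=lambda x,y:((x-400)/400*45-.5+275,y/585*65-.5+230)
for p,q in(((134,203),(625,128)),((210,203),(537,100))): print(tri(t,T(*p),s,S(*q)))
print('base top',np.round([onz(t,T(*p),.012)for p in[(88,412),(345,410),(93,70),(350,70)]],4))
print('tommy top',np.round([onz(t,T(*p),.06)for p in[(50,488),(345,487)]],4))
print('jaw top strip',np.round([onz(t,T(*p),.105)for p in[(95,232),(95,268),(285,232),(285,266)]],4))
print('jaw scene',np.round([onz(s,S(*p),.105)for p in[(505,48),(715,120),(458,142),(685,208),(450,185),(668,252)]],4))
```

```text
(array([0.57243618, 0.16723074, 0.15141043]), np.float64(0.0002645622795959636))
(array([0.57390168, 0.14207478, 0.14959197]), np.float64(0.0013786106062886035))
base top [[0.537  0.1996 0.012 ]
 [0.5417 0.103  0.012 ]
 [0.6715 0.2079 0.012 ]
 [0.6753 0.109  0.012 ]]
tommy top [[0.4954 0.2036 0.06  ]
 [0.5002 0.0972 0.06  ]]
jaw top strip [[0.5768 0.1872 0.105 ]
 [0.5637 0.1862 0.105 ]
 [0.5795 0.1199 0.105 ]
 [0.5671 0.1192 0.105 ]]
jaw scene [[0.5392 0.1224 0.105 ]
 [0.5352 0.1848 0.105 ]
 [0.572  0.1217 0.105 ]
 [0.564  0.1867 0.105 ]
 [0.5851 0.1248 0.105 ]
 [0.5783 0.1872 0.105 ]]
```

```bash
cat >> h.py <<'E'
from scipy.spatial.transform import Rotation as Ro
def st():
    o=ctrl.get_obs();return o,Ro.from_euler('xyz',o['eef_rot'])
def Rdown(yaw,s=1):  # tool x down, tool y = s*(file left) ; file x axis at yaw
    fx=np.array([np.cos(yaw),np.sin(yaw),0]);fy=np.array([-np.sin(yaw),np.cos(yaw),0])
    X=np.array([0,0,-1.]);Y=s*fy;return Ro.from_matrix(np.c_[X,Y,np.cross(X,Y)])
def go(pos,R):
    o,r=st();d=r.inv().apply(np.array(pos)-o['ee_pos'])*1000;w=(r.inv()*R).as_rotvec()
    print('t',o['time_s'],'pos',o['ee_pos'].round(4),'F',o['force'].round(2),'w',o['grip_width'].round(4));print('delta tool mm',d.round(2),'rot',w.round(4),'q6',o['qpos'].round(2))
E
python3 - <<'E'
from h import *
o,r=st();print(r.as_matrix().round(3))
for s in(1,-1): go([.494,-.1645,.033],Rdown(-.008,s))
E
```

```text
[[-0.     0.24  -0.971]
 [ 0.001 -0.971 -0.24 ]
 [-1.    -0.001 -0.   ]]Traceback (most recent call last):
  File "<stdin>", line 3, in <module>
  File "h.py", line 24, in go
    print('t',o['time_s'],'pos',o['ee_pos'].round(4),'F',o['force'].round(2),'w',o['grip_width'].round(4));print('delta tool mm',d.round(2),'rot',w.round(4),'q6',o['qpos'].round(2))
                                                                                 ^^^^^^^^^^^^^^^^^^^^^
AttributeError: 'float' object has no attribute 'round'
```

```bash
sed -i "s/o\['grip_width'\].round(4)/round(o['grip_width'],4)/" h.py
python3 - <<'E'
from h import *
go([.494,-.1645,.1],Rdown(-.008,-1))
E
```

```text
t 0.1 pos [ 0.1322 -0.5336  0.1711] F [-0.38  0.44 -0.44] w 0.0936
delta tool mm [  71.35 -271.21 -439.96] rot [2.508e-01 1.000e-04 1.000e-03] q6 [-1.39  0.3   1.52 -0.    1.32 -0.07]
```

Call:
{"name": "play_rows", "arguments": {"deltas": [[[0,-18,-29.3,0,0,0,94],[0,-18,-29.3,0,0,0,94],[0,-18,-29.3,0,0,0,94],[0,-18,-29.3,0,0,0,94],[0,-18,-29.3,0,0,0,94],[0,-18,-29.3,0,0,0,94],[0,-18,-29.3,0,0,0,94],[0,-18,-29.3,0,0,0,94],[0,-18,-29.3,0,0,0,94],[0,-18,-29.3,0,0,0,94]]], "grip_force": 60}}

```text
time_s: 1.1
ee_pos: [0.3741, -0.2875, 0.1714]
eef_rot: [-0.931, 1.57, 2.453]
force: [0.5, -0.1, -0.5]
grip_width: 0.0941
```

Call:
{"name": "play_rows", "arguments": {"deltas": [[[0,-18,-29.3,0,0,0,94],[0,-18,-29.3,0,0,0,94],[0,-18,-29.3,0,0,0,94],[0,-18,-29.3,0,0,0,94],[0,-18,-29.3,0,0,0,94],[10,0,0,0.125,0,0,94],[10,0,0,0.126,0,0,94],[0,0,0,0,0,0,94]]]}}

```text
time_s: 1.9
ee_pos: [0.4933, -0.1656, 0.1501]
eef_rot: [-0.382, 1.568, 2.75]
force: [0.1, 0.2, 0.6]
grip_width: 0.0942
```

Run:
```python
from h import *
go([.494,-.1645,.033],Rdown(-.008,-1))
c=viewer.camera('top');cv2.imwrite('pics/p1.png',cv2.resize(c['img'][120:230,230:340,::-1],None,fx=5,fy=5))
```

```text
t 1.9 pos [ 0.4933 -0.1656  0.1501] F [0.13 0.22 0.56] w 0.0942
delta tool mm [117.09  -1.02  -0.98] rot [-0.0018  0.0026  0.001 ] q6 [-0.39  0.25  1.63 -0.    1.26  1.19]
```

View pics/p1.png

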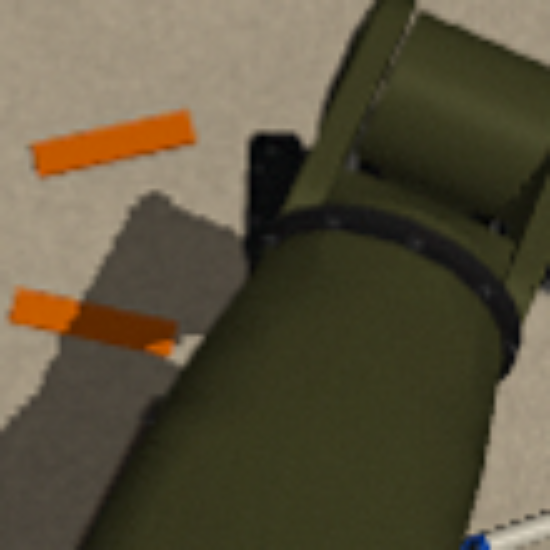

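Call:
{"name": "play_rows", "arguments": {"deltas": [[[20,-1,-1,0,0.0026,0,94],[20,0,0,0,0,0,94],[20,0,0,0,0,0,94],[20,0,0,0,0,0,94],[20,0,0,0,0,0,94],[17,0,0,0,0,0,94],[0,0,0,0,0,0,94]]]}}

```text
time_s: 2.65
ee_pos: [0.4942, -0.165, 0.0332]
eef_rot: [-1.457, 1.57, 1.679]
force: [-0.2, -0.1, -0.8]
grip_width: 0.0939
```

Run:
```python
from h import *
go([.494,-.1645,.033],Rdown(-.008,-1))
c=viewer.camera('scene');cv2.imwrite('pics/p2.png',cv2.resize(c['img'][120:260,130:290,::-1],None,fx=5,fy=5))
```

```text
t 2.65 pos [ 0.4942 -0.165   0.0332] F [-0.2  -0.1  -0.84] w 0.0939
delta tool mm [ 0.2  -0.45  0.23] rot [0.0028 0.0001 0.0011] q6 [-0.39  0.4   1.74  0.    1.01  1.18]
```

View pics/p2.png

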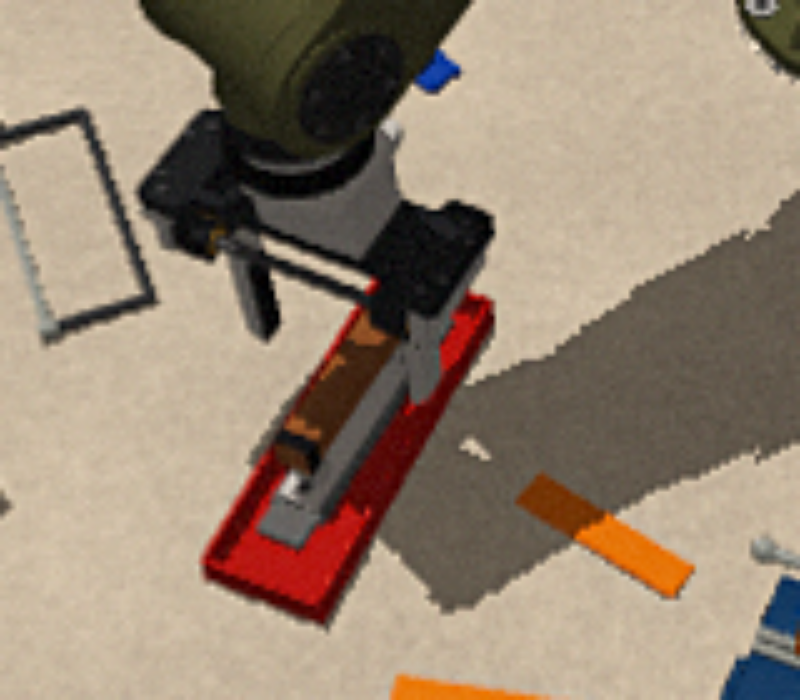

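Call:
{"name": "play_rows", "arguments": {"deltas": [[[0,0,0,0,0,0,25],[0,0,0,0,0,0,12],[0,0,0,0,0,0,12],[0,0,0,0,0,0,12],[0,0,0,0,0,0,12],[0,0,0,0,0,0,12],[0,0,0,0,0,0,12],[0,0,0,0,0,0,12]]], "grip_force": 60}}

```text
time_s: 3.5
ee_pos: [0.4952, -0.1651, 0.0346]
eef_rot: [-3.134, 1.568, -0.001]
force: [0.1, 0.5, -0.1]
grip_width: 0.0334
```

Call:
{"name": "play_rows", "arguments": {"deltas": [[[0,0,0,0,0,0,12],[0,0,0,0,0,0,12],[0,0,0,0,0,0,12],[0,0,0,0,0,0,12]]]}}

```text
time_s: 3.9
ee_pos: [0.4952, -0.1651, 0.0345]
eef_rot: [-3.12, 1.568, 0.013]
force: [-0.4, -0.6, 0.1]
grip_width: 0.0121
```

Run:
```python
from h import *
go([.494,-.1645,.033],Rdown(-.008,-1))
c=viewer.camera('scene');cv2.imwrite('pics/p3.png',cv2.resize(c['img'][140:250,160:260,::-1],None,fx=6,fy=6,interpolation=cv2.INTER_CUBIC))
```

```text
t 3.9 pos [ 0.4952 -0.1651  0.0345] F [-0.37 -0.56  0.06] w 0.0121
delta tool mm [ 1.52 -0.6   1.18] rot [-0.0002 -0.0025  0.0001] q6 [-0.39  0.4   1.74  0.    1.01  1.19]
```

View pics/p3.png

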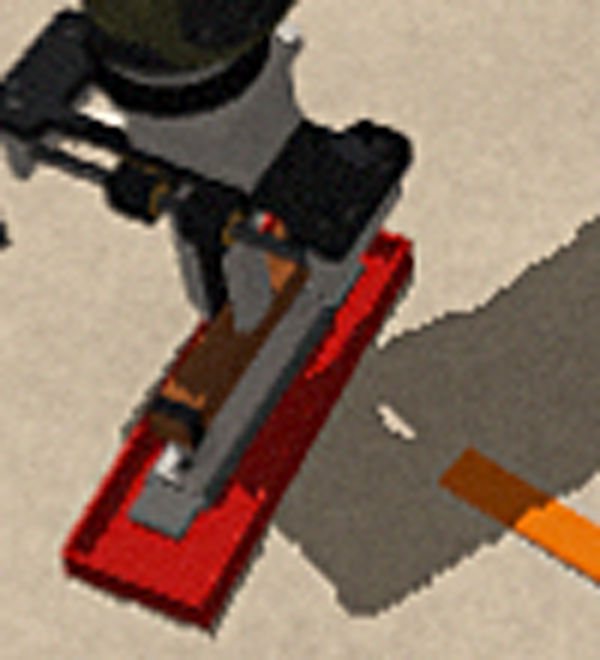

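Run:
```python
from h import *
c=viewer.camera('scene');im=cv2.resize(c['img'][140:250,160:260,::-1],None,fx=6,fy=6,interpolation=cv2.INTER_CUBIC)
def P(p): 
    u=proj(c,p)[0]; return (int((u[0]-160+.5)*6),int((u[1]-140+.5)*6))
o,r=st();p=o['ee_pos']
for dy in(-.006,.006):
  cv2.line(im,P(p+[0,dy,0]),P(p+[0,dy,.04]),(255,255,0),1)
h=np.array([.494,-.1645,0])
for dx in(-.062,.062):
  for dy in(-.011,.011):
    for z in (.041,.063): cv2.circle(im,P(h+[dx,dy,z]),3,(0,255,0),-1)
cv2.imwrite('pics/p4.png',im);print(o['grip_width'],p)
```

```text
0.012075188454236128 [ 0.49517301 -0.1651229   0.03454137]
```

View pics/p4.png

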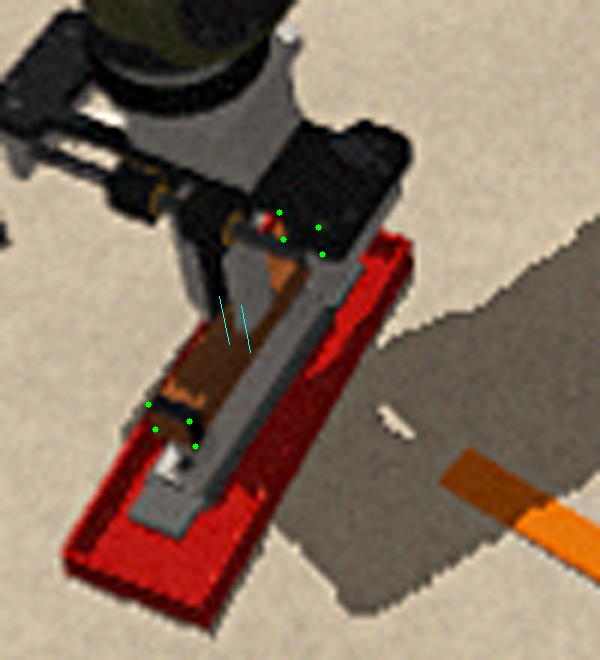

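Call:
{"name": "play_rows", "arguments": {"deltas": [[[0,0,0,0,0,0,5],[0,0,0,0,0,0,5],[0,0,0,0,0,0,5]]]}}

```text
time_s: 4.3
ee_pos: [0.4952, -0.1651, 0.0345]
eef_rot: [-3.137, 1.568, -0.004]
force: [-0.5, -0.5, -0.7]
grip_width: 0.0052
```

Run:
```python
from h import *
c=viewer.camera('scene');a=cv2.resize(c['img'][150:235,175:260,::-1],(595,595),interpolation=cv2.INTER_CUBIC)
cv2.imwrite('pics/p5.png',a)
c=viewer.camera('top');a=cv2.resize(c['img'][130:230,250:360,::-1],None,fx=6,fy=6,interpolation=cv2.INTER_CUBIC)
cv2.imwrite('pics/p6.png',a)
```

```text
(no output)
```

View pics/p5.png

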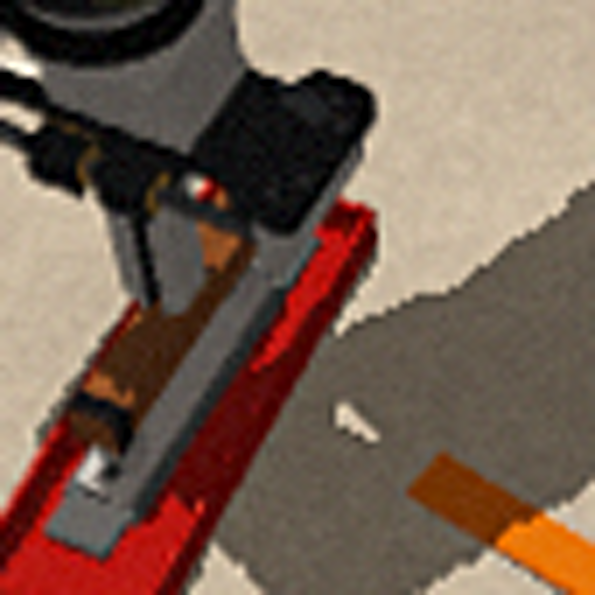

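View pics/p6.png

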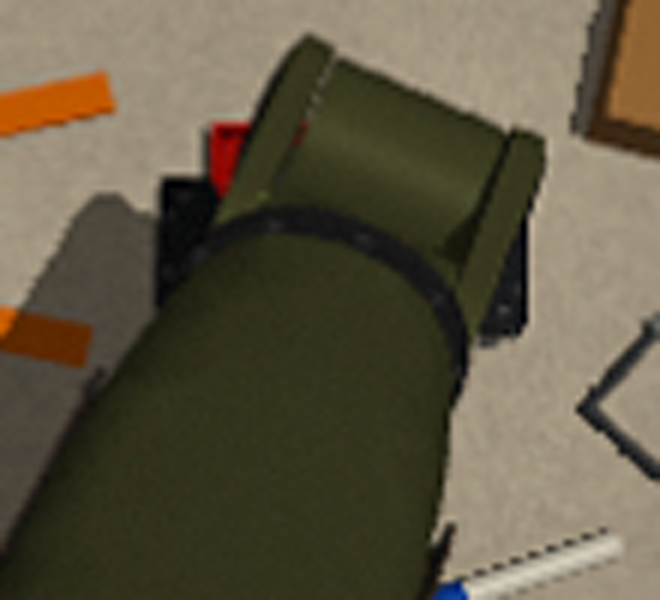

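Run:
```python
from h import *
c=pickle.load(open('scene0.pkl','rb'))
for dy in(-.0595,-.047,.047,.0595):
  for z in(.033,.063,.09):
    u=proj(c,[.4942,-.165+dy,z])[0]; print(dy,z,((u-[130,120]+.5)*5).round())
for z in(.034,.063,.08): print(z,((proj(c,[.4952,-.1651,z])[0]-[175,150]+.5)*7).round())
```

```text
-0.0595 0.033 [264. 356.]
-0.0595 0.063 [256. 326.]
-0.0595 0.09 [249. 298.]
-0.047 0.033 [282. 363.]
-0.047 0.063 [275. 333.]
-0.047 0.09 [268. 305.]
0.047 0.033 [422. 419.]
0.047 0.063 [417. 390.]
0.047 0.09 [413. 363.]
0.0595 0.033 [441. 427.]
0.0595 0.063 [437. 398.]
0.0595 0.09 [433. 371.]
0.034 [175. 337.]
0.063 [167. 298.]
0.08 [162. 274.]
```

Call:
{"name": "play_rows", "arguments": {"deltas": [[[-10,0,0,0,0,0,5],[-20,0,0,0,0,0,5],[-20,0,0,0,0,0,5],[-20,0,0,0,0,0,5],[-10,0,0,0,0,0,5],[0,0,0,0,0,0,5]]]}}

```text
time_s: 5.0
ee_pos: [0.4956, -0.1654, 0.116]
eef_rot: [2.946, 1.566, -0.204]
force: [-0.9, -0.6, -0.0]
grip_width: 0.0051
```

Run:
```python
from h import *
c=viewer.camera('scene');a=cv2.resize(c['img'][120:235,165:265,::-1],None,fx=5,fy=5,interpolation=cv2.INTER_CUBIC)
o,r=st();p=o['ee_pos'];print(p,o['force'],o['grip_width'])
def P(p): 
    u=proj(c,p)[0]; return (int((u[0]-165+.5)*5),int((u[1]-120+.5)*5))
cv2.circle(a,P(p),3,(255,255,0),-1)
cv2.circle(a,P(p+[0,0,.02]),3,(0,255,0),-1)
cv2.imwrite('pics/p7.png',a)
```

```text
[ 0.49506347 -0.16515027  0.11475181] [-0.04587716  0.05514154  0.40003303] 0.004949861931260922
```

View pics/p7.png

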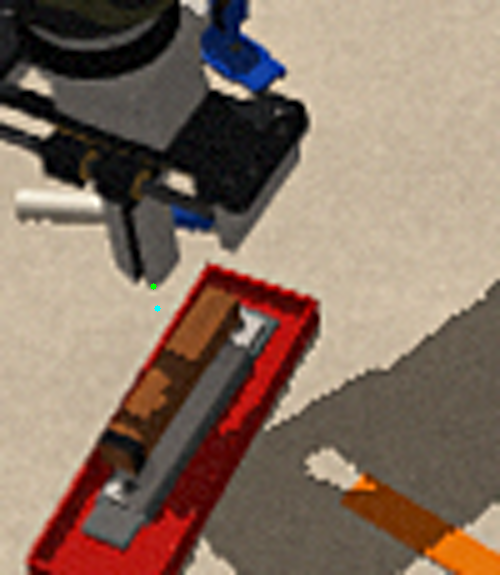

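Run:
```python
from h import *
s=pickle.load(open('scene0.pkl','rb'));t=pickle.load(open('top0.pkl','rb'))
print('p7 tip (rep z .1148)')
for z in(.1148,.13,.1378,.15): print(z,onz(s,(165+150/5-.5,120+284/5-.5),z).round(4))
print('p5 tip (rep .0345)')
for z in(.0345,.05,.055,.065): print(z,onz(s,(175+177/7-.5,150+313/7-.5),z).round(4))
print('body')
for z in(.131,.15,.17): print(z,onz(t,(250+160/6-.5,130+178/6-.5),z).round(4),onz(t,(250+526/6-.5,130+335/6-.5),z).round(4))
```

```text
p7 tip (rep z .1148)
0.1148 [ 0.4822 -0.1777  0.1148]
0.13 [ 0.4914 -0.1701  0.13  ]
0.1378 [ 0.4961 -0.1662  0.1378]
0.15 [ 0.5035 -0.1601  0.15  ]
p5 tip (rep .0345)
0.0345 [ 0.4844 -0.1705  0.0345]
0.05 [ 0.4929 -0.1635  0.05  ]
0.055 [ 0.4957 -0.1612  0.055 ]
0.065 [ 0.5012 -0.1567  0.065 ]
body
0.131 [ 0.5508 -0.0817  0.131 ] [ 0.4766 -0.2686  0.131 ]
0.15 [ 0.5449 -0.0806  0.15  ] [ 0.4719 -0.2645  0.15  ]
0.17 [ 0.5387 -0.0794  0.17  ] [ 0.4669 -0.2602  0.17  ]
```

Call:
{"name": "play_rows", "arguments": {"deltas": [[[0,0,0,0,0,0,94],[0,0,0,0,0,0,94],[0,0,0,0,0,0,94],[0,0,0,0,0,0,94],[0,0,0,0,0,0,94],[0,0,0,0,0,0,94],[0,0,0,0,0,0,94],[0,0,0,0,0,0,94]]]}}

```text
time_s: 5.85
ee_pos: [0.495, -0.1651, 0.1146]
eef_rot: [-3.139, 1.568, -0.006]
force: [-0.2, 0.5, 0.0]
grip_width: 0.0653
```

Run:
```python
from h import *
c=viewer.camera('scene');a=cv2.resize(c['img'][130:210,155:255,::-1],None,fx=8,fy=8,interpolation=cv2.INTER_CUBIC)[:600]
o,r=st();p=o['ee_pos'];print(p,o['grip_width'])
def P(p): 
    u=proj(c,p)[0]; return (int((u[0]-155+.5)*8),int((u[1]-130+.5)*8))
for zz,col in((0,(255,255,0)),(.02,(0,255,0)),(.03,(255,0,255))):
  for sg in(1,-1):
    for x in(-.008,.008):
      for y in (.047,.0595): cv2.circle(a,P(p+[x,sg*y,zz]),2,col,-1)
cv2.imwrite('pics/p8.png',a)
```

```text
[ 0.49499062 -0.16511349  0.11457821] 0.06952044141127603
```

View pics/p8.png

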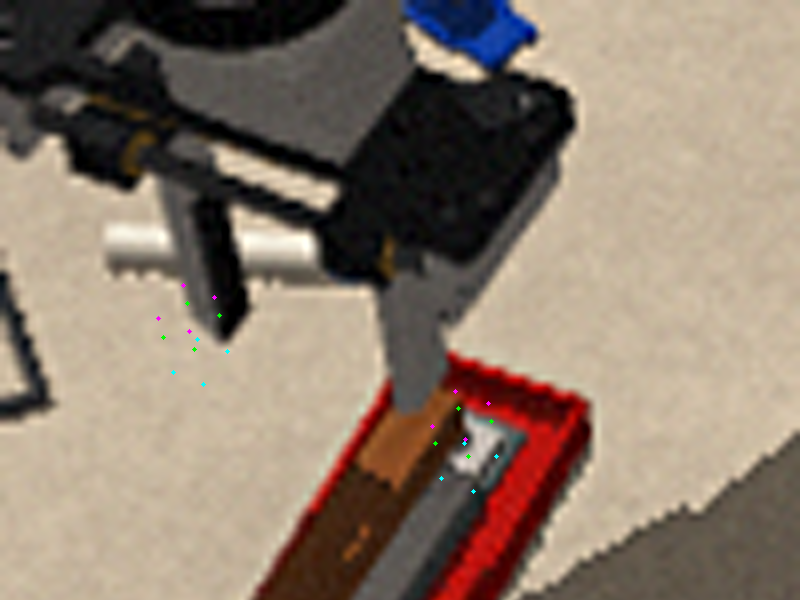

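Call:
{"name": "play_rows", "arguments": {"deltas": [[[0,0,0,0,0,0,94],[0,0,0,0,0,0,94],[0,0,0,0,0,0,94],[20,0,0,0,0,0,94],[20,0,0,0,0,0,94],[20,0,0,0,0,0,94],[20,0,0,0,0,0,94],[10,0,0,0,0,0,94],[0,0,0,0,0,0,94]]]}}

```text
time_s: 6.8
ee_pos: [0.4946, -0.1649, 0.0236]
eef_rot: [-2.302, 1.57, 0.831]
force: [0.7, 0.4, 0.8]
grip_width: 0.0941
```

Call:
{"name": "play_rows", "arguments": {"deltas": [[[5,0,0,0,0,0,94],[5,0,0,0,0,0,94],[4,0,0,0,0,0,94],[3,0,0,0,0,0,94],[0,0,0,0,0,0,94]]]}}

```text
time_s: 7.3
ee_pos: [0.4951, -0.1651, 0.0073]
eef_rot: [-3.063, 1.569, 0.071]
force: [-0.7, 0.2, 0.2]
grip_width: 0.0942
```

Run:
```python
from h import *
go([.494,-.1645,.003],Rdown(-.008,-1))
c=viewer.camera('scene');cv2.imwrite('pics/p9.png',cv2.resize(c['img'][140:240,150:270,::-1],None,fx=6,fy=6,interpolation=cv2.INTER_CUBIC))
```

```text
t 7.3 pos [ 0.4951 -0.1651  0.0073] F [-0.71  0.24  0.18] w 0.0942
delta tool mm [ 4.28 -0.55  1.12] rot [-0.0002 -0.0022  0.0002] q6 [-0.39  0.44  1.75  0.    0.95  1.19]
```

View pics/p9.png

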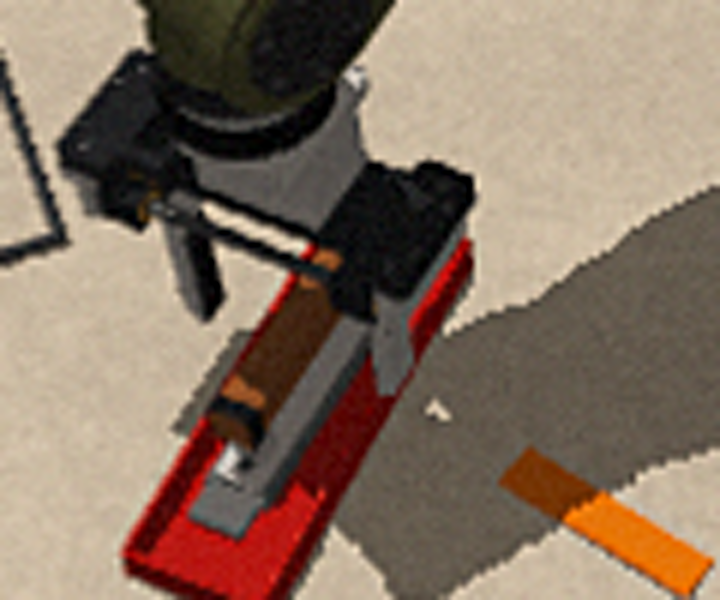

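Call:
{"name": "play_rows", "arguments": {"deltas": [[[4,0,0,0,0,0,60],[0,0,0,0,0,0,40],[0,0,0,0,0,0,30],[0,0,0,0,0,0,16],[0,0,0,0,0,0,16],[0,0,0,0,0,0,16],[0,0,0,0,0,0,16],[0,0,0,0,0,0,16],[0,0,0,0,0,0,16],[0,0,0,0,0,0,16]]]}}

```text
time_s: 8.35
ee_pos: [0.4953, -0.1651, 0.0036]
eef_rot: [-3.137, 1.568, -0.003]
force: [0.3, 0.7, 0.0]
grip_width: 0.0215
```

Call:
{"name": "play_rows", "arguments": {"deltas": [[[0,0,0,0,0,0,16],[0,0,0,0,0,0,16],[0,0,0,0,0,0,16],[0,0,0,0,0,0,16]]]}}

```text
time_s: 8.75
ee_pos: [0.4953, -0.1651, 0.0035]
eef_rot: [-3.127, 1.568, 0.007]
force: [0.9, 1.3, 0.1]
grip_width: 0.0214
```

Call:
{"name": "play_rows", "arguments": {"deltas": [[[-4,0,0,0,0,0,8],[-10,0,0,0,0,0,8],[-20,0,0,0,0,0,8],[-25,0,0,0,0,0,8],[-25,0,0,0,0,0,8],[-25,0,0,0,0,0,8],[-25,0,0,0,0,0,8],[-25,0,0,0,0,0,8],[-20,0,0,0,0,0,8],[-8,0,0,0,0,0,8]]]}}

```text
time_s: 9.75
ee_pos: [0.4952, -0.1653, 0.193]
eef_rot: [2.933, 1.565, -0.217]
force: [0.2, -1.5, -4.0]
grip_width: 0.0218
```

Run:
```python
from h import *
go([.525,.1522,.19],Rdown(.047,-1))
c=viewer.camera('scene');cv2.imwrite('pics/q1.png',cv2.resize(c['img'][100:250,130:290,::-1],None,fx=4,fy=4,interpolation=cv2.INTER_CUBIC))
```

```text
t 9.75 pos [ 0.4952 -0.1653  0.193 ] F [ 0.21 -1.46 -4.02] w 0.0218
delta tool mm [   2.78 -317.74  -27.19] rot [-0.0552 -0.0053 -0.0013] q6 [-0.39  0.22  1.57  0.    1.34  1.19]
```

View pics/q1.png

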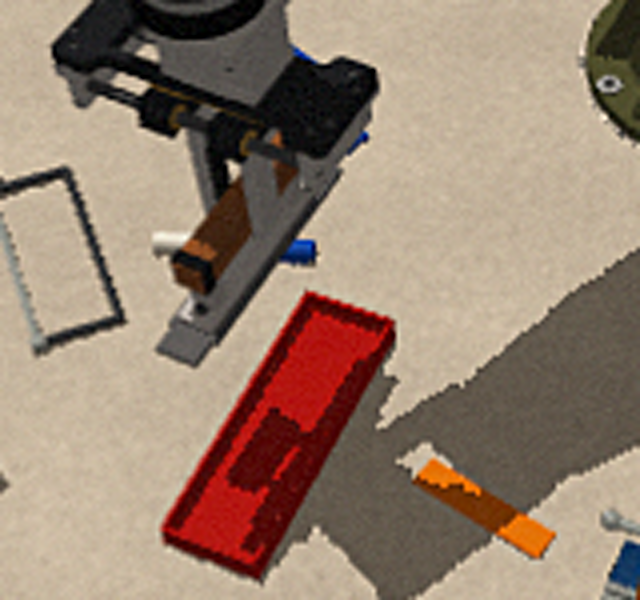

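Call:
{"name": "play_rows", "arguments": {"deltas": [[[0,-10,-1,0,0,0,8],[0,-20,-2,0,0,0,8],[0,-28,-2,0,0,0,8],[0,-30,-3,0,0,0,8],[0,-30,-3,0,0,0,8],[0,-30,-3,0,0,0,8],[0,-30,-3,0,0,0,8],[0,-30,-3,0,0,0,8],[0,-30,-3,0,0,0,8],[0,-30,-3,0,0,0,8]]]}}

```text
time_s: 10.8
ee_pos: [0.5221, 0.1045, 0.1892]
eef_rot: [2.405, 1.57, -0.744]
force: [0.4, -0.8, -4.6]
grip_width: 0.0219
```

Call:
{"name": "play_rows", "arguments": {"deltas": [[[0,-26,-1,0,0,0,8],[0,-16,0,0,0,0,8],[0,-8,0,-0.02,0,0,8],[0,0,0,-0.035,0,0,8],[0,0,0,0,0,0,8],[0,0,0,0,0,0,8]]]}}

```text
time_s: 11.4
ee_pos: [0.5243, 0.1521, 0.1904]
eef_rot: [2.996, 1.569, -0.1]
force: [0.8, -0.1, -4.0]
grip_width: 0.0218
```

Run:
```python
from h import *
go([.525,.1522,.18],Rdown(.047,-1))
c=viewer.camera('scene');cv2.imwrite('pics/q2.png',cv2.resize(c['img'][140:310,220:350,::-1],None,fx=4.4,fy=3.5,interpolation=cv2.INTER_CUBIC))
pickle.dump(c,open('s2.pkl','wb'))
c=viewer.camera('top');cv2.imwrite('pics/q3.png',cv2.resize(c['img'][100:230,140:290,::-1],None,fx=4,fy=4,interpolation=cv2.INTER_CUBIC))
```

```text
t 11.4 pos [0.5243 0.1521 0.1904] F [ 0.8  -0.09 -3.96] w 0.0218
delta tool mm [10.37 -0.07 -0.68] rot [-0.0014 -0.0022 -0.0003] q6 [ 0.22  0.28  1.51 -0.    1.36  1.74]
```

View pics/q2.png

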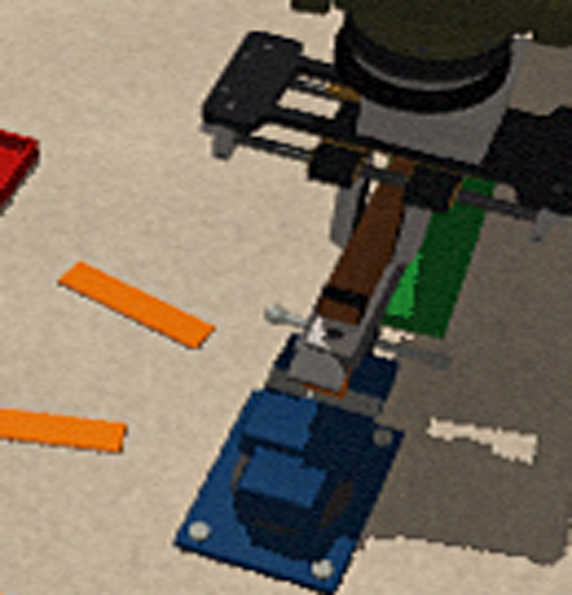

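View pics/q3.png

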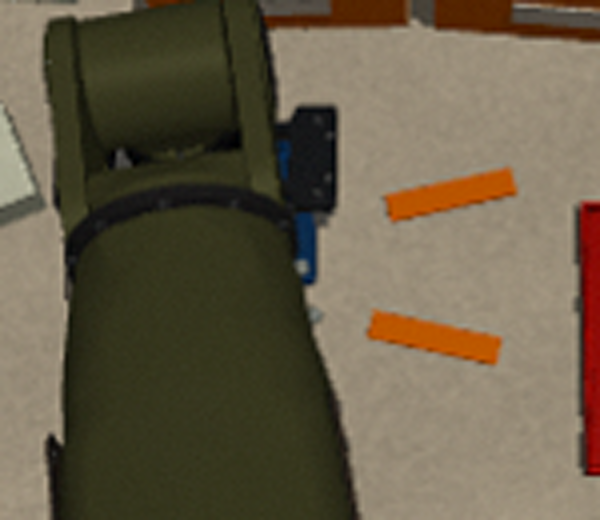

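Run:
```python
from h import *
c=pickle.load(open('s2.pkl','rb'))
x0,y0,x1,y1=270,200,325,265;f=9
a=cv2.resize(c['img'][y0:y1,x0:x1,::-1],None,fx=f,fy=f,interpolation=cv2.INTER_CUBIC)
def P(p):
    u=proj(c,p)[0]; return tuple(int(v) for v in ((u-[x0,y0]+.5)*f))
yaw=.047;R=np.array([[np.cos(yaw),-np.sin(yaw),0],[np.sin(yaw),np.cos(yaw),0],[0,0,1]])
fc=np.array([.5235,.1521,.1905])
for l in([.09,-.0145,0],[.09,.0145,0],[.09,-.0145,.005],[.09,.0145,.005],[.07,-.0175,.005],[.07,.0175,.005],[.062,-.011,.059],[.062,.011,.059],[.062,.011,.037],[.062,-.011,.037]): cv2.circle(a,P(fc+R@l),2,(0,255,0),-1)
v=np.array([.573,.1545,.151])
for y in(-.012,.012): cv2.circle(a,P(v+R@[0,y,0]),2,(255,255,0),-1)
cv2.imwrite('pics/q4.png',a)
```

```text
(no output)
```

View pics/q4.png

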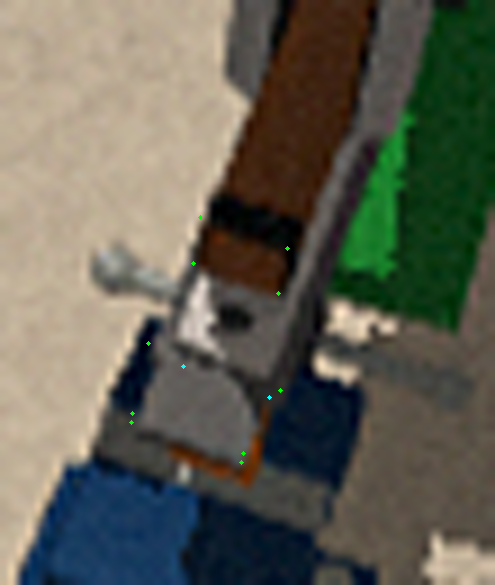

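Call:
{"name": "play_rows", "arguments": {"deltas": [[[8,1,-1,0,0,0,8],[10,0,0,0,0,0,8],[8,0,0,0,0,0,8],[4,0,0,0,0,0,8],[0,0,0,0,0,0,8]]]}}

```text
time_s: 12.0
ee_pos: [0.5252, 0.1516, 0.1598]
eef_rot: [2.854, 1.569, -0.241]
force: [-0.2, -0.5, -4.7]
grip_width: 0.0217
```

Call:
{"name": "play_rows", "arguments": {"deltas": [[[1,0,0,0,0,0,8],[1,0,0,0,0,0,8],[0,0,0,0,0,0,8]]]}}

```text
time_s: 12.3
ee_pos: [0.5256, 0.1517, 0.1587]
eef_rot: [3.095, 1.568, -0.0]
force: [0.0, -0.3, -3.8]
grip_width: 0.0215
```

Call:
{"name": "play_rows", "arguments": {"deltas": [[[1,0,0,0,0,0,8],[1,0,0,0,0,0,8]]]}}

```text
time_s: 12.5
ee_pos: [0.5256, 0.1517, 0.1567]
eef_rot: [3.118, 1.568, 0.023]
force: [0.4, 0.5, -4.0]
grip_width: 0.0216
```

Call:
{"name": "play_rows", "arguments": {"deltas": [[[1,0,0,0,0,0,8],[0,0,0,0,0,0,8]]]}}

```text
time_s: 12.7
ee_pos: [0.5255, 0.1517, 0.1555]
eef_rot: [3.06, 1.568, -0.035]
force: [-0.1, 0.6, -3.6]
grip_width: 0.0209
```

Call:
{"name": "play_rows", "arguments": {"deltas": [[[1,0,0,0,0,0,8],[0,0,0,0,0,0,8]]]}}

```text
time_s: 12.9
ee_pos: [0.5255, 0.1517, 0.1545]
eef_rot: [3.073, 1.568, -0.022]
force: [0.2, -0.4, -3.4]
grip_width: 0.0217
```

Call:
{"name": "play_rows", "arguments": {"deltas": [[[1,0,0,0,0,0,8],[0,0,0,0,0,0,8]]]}}

```text
time_s: 13.1
ee_pos: [0.5255, 0.1517, 0.1535]
eef_rot: [3.078, 1.568, -0.017]
force: [-0.2, 0.2, -3.8]
grip_width: 0.0216
```

Call:
{"name": "play_rows", "arguments": {"deltas": [[[1,0,0,0,0,0,8],[0,0,0,0,0,0,8]]]}}

```text
time_s: 13.3
ee_pos: [0.5256, 0.1517, 0.1526]
eef_rot: [3.105, 1.568, 0.01]
force: [-0.3, 0.2, -3.2]
grip_width: 0.0216
```

Call:
{"name": "play_rows", "arguments": {"deltas": [[[1,0,0,0,0,0,8],[0,0,0,0,0,0,8]]]}}

```text
time_s: 13.5
ee_pos: [0.526, 0.1517, 0.1523]
eef_rot: [-3.14, 1.567, 0.048]
force: [-0.8, -0.8, 2.3]
grip_width: 0.0217
```

Call:
{"name": "play_rows", "arguments": {"deltas": [[[0.5,0,0,0,0,0,8],[0,0,0,0,0,0,8]]]}}

```text
time_s: 13.7
ee_pos: [0.5261, 0.1518, 0.152]
eef_rot: [-3.115, 1.566, 0.074]
force: [-1.0, 0.1, 6.5]
grip_width: 0.0215
```

Call:
{"name": "play_rows", "arguments": {"deltas": [[[0.5,0,0,0,0,0,8],[0,0,0,0,0,0,8]]]}}

```text
time_s: 13.9
ee_pos: [0.5263, 0.1518, 0.1518]
eef_rot: [-3.105, 1.565, 0.084]
force: [-2.1, -1.3, 8.1]
grip_width: 0.0211
```

Call:
{"name": "play_rows", "arguments": {"deltas": [[[-0.4,0,-3,0,0,0,8],[0,0,-5,0,0,0,8]]]}}

```text
time_s: 14.1
ee_pos: [0.5332, 0.1522, 0.1519]
eef_rot: [3.139, 1.568, 0.044]
force: [-8.6, -1.4, 9.6]
grip_width: 0.0217
```

Call:
{"name": "play_rows", "arguments": {"deltas": [[[0,0,-5,0,0,0,8],[0,0,-5,0,0,0,8]]]}}

```text
time_s: 14.3
ee_pos: [0.543, 0.1527, 0.1518]
eef_rot: [-3.093, 1.569, 0.096]
force: [-9.4, -1.0, 10.0]
grip_width: 0.0214
```

Call:
{"name": "play_rows", "arguments": {"deltas": [[[-1,0,-4,0,0,0,8],[0,0,-5,0,0,0,8]]]}}

```text
time_s: 14.5
ee_pos: [0.5521, 0.1531, 0.1524]
eef_rot: [3.135, 1.569, 0.04]
force: [-5.6, -0.3, 4.7]
grip_width: 0.0214
```

Call:
{"name": "play_rows", "arguments": {"deltas": [[[-0.2,0,-5,0,0,0,8],[0,0,-5,0,0,0,8]]]}}

```text
time_s: 14.7
ee_pos: [0.5621, 0.1535, 0.1525]
eef_rot: [3.102, 1.57, 0.007]
force: [-5.8, -0.3, 3.6]
grip_width: 0.0213
```

Call:
{"name": "play_rows", "arguments": {"deltas": [[[-0.1,0,-5,0,0,0,8],[0,0,-5,0,0,0,8]]]}}

```text
time_s: 14.9
ee_pos: [0.5722, 0.1539, 0.1525]
eef_rot: [3.079, 1.569, -0.016]
force: [-5.2, 0.4, 3.5]
grip_width: 0.0216
```

Call:
{"name": "play_rows", "arguments": {"deltas": [[[0,0,-5,0,0,0,8],[0,0,-5,0,0,0,8]]]}}

```text
time_s: 15.1
ee_pos: [0.5826, 0.1544, 0.1525]
eef_rot: [3.082, 1.569, -0.012]
force: [-4.8, 1.1, 2.8]
grip_width: 0.022
```

Call:
{"name": "play_rows", "arguments": {"deltas": [[[0,0,-5,0,0,0,8],[0,0,-5,0,0,0,8]]]}}

```text
time_s: 15.3
ee_pos: [0.5928, 0.1548, 0.1524]
eef_rot: [3.068, 1.568, -0.027]
force: [-5.0, -0.5, 3.8]
grip_width: 0.0213
```

Call:
{"name": "play_rows", "arguments": {"deltas": [[[0,0,-5,0,0,0,8],[0,0,-5,0,0,0,8]]]}}

```text
time_s: 15.5
ee_pos: [0.6028, 0.1553, 0.1524]
eef_rot: [3.07, 1.568, -0.025]
force: [-4.4, -0.2, 2.0]
grip_width: 0.0218
```

Call:
{"name": "play_rows", "arguments": {"deltas": [[[0,0,-5,0,0,0,8],[0,0,-5,0,0,0,8]]]}}

```text
time_s: 15.7
ee_pos: [0.6129, 0.1558, 0.1524]
eef_rot: [3.074, 1.568, -0.021]
force: [-3.5, -1.1, 1.1]
grip_width: 0.0217
```

Call:
{"name": "play_rows", "arguments": {"deltas": [[[0,0,-4,0,0,0,8],[0,0,-4,0,0,0,8]]]}}

```text
time_s: 15.9
ee_pos: [0.6208, 0.1561, 0.1524]
eef_rot: [3.067, 1.568, -0.027]
force: [-2.7, -0.6, 0.1]
grip_width: 0.0214
```

Call:
{"name": "play_rows", "arguments": {"deltas": [[[0.5,0,-4,0,0,0,8],[0.3,0,-4,0,0,0,8]]]}}

```text
time_s: 16.1
ee_pos: [0.6286, 0.1565, 0.1519]
eef_rot: [3.094, 1.568, -0.001]
force: [-4.5, 0.4, 3.7]
grip_width: 0.0217
```

Call:
{"name": "play_rows", "arguments": {"deltas": [[[-4,0,-1,0,0,0,8],[-8,0,0,0,0,0,8],[-8,0,0,0,0,0,8],[0,0,0,0,0,0,8],[0,0,0,0,0,0,8]]]}}

```text
time_s: 16.6
ee_pos: [0.6294, 0.1566, 0.1721]
eef_rot: [3.118, 1.568, 0.023]
force: [-0.4, 0.9, -3.9]
grip_width: 0.0214
```

Call:
{"name": "play_rows", "arguments": {"deltas": [[[0,0,10,0,0,0,8],[0,0,20,0,0,0,8],[0,0,20,0,0,0,8],[0,0,20,0,0,0,8],[0,0,20,0,0,0,8],[0,0,10,0,0,0,8],[0,0,0,0,0,0,8],[0,0,0,0,0,0,8]]]}}

```text
time_s: 17.4
ee_pos: [0.5301, 0.1519, 0.1717]
eef_rot: [3.102, 1.568, 0.007]
force: [0.6, -0.0, -3.7]
grip_width: 0.0217
```

Run:
```python
from h import *
go([.525,.1515,.158],Rdown(.047,-1))
c=viewer.camera('scene');cv2.imwrite('pics/r1.png',cv2.resize(c['img'][180:280,250:330,::-1],None,fx=6,fy=6,interpolation=cv2.INTER_CUBIC))
```

```text
t 17.4 pos [0.5301 0.1519 0.1717] F [ 0.61 -0.02 -3.68] w 0.0217
delta tool mm [13.67  0.14  5.11] rot [-0.0002 -0.0032 -0.0001] q6 [ 0.21  0.3   1.52 -0.    1.32  1.74]
```

View pics/r1.png

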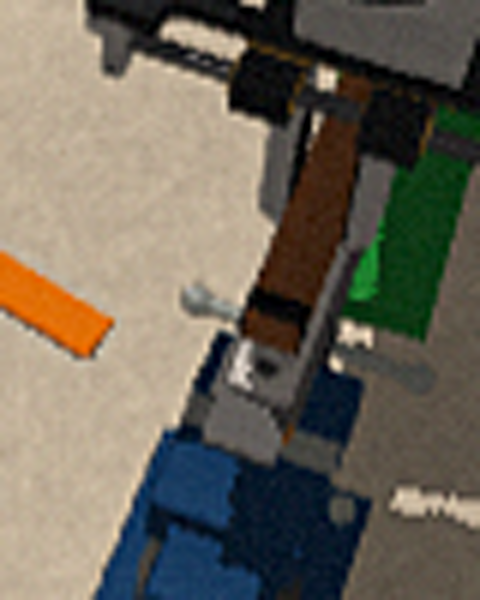

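Call:
{"name": "play_rows", "arguments": {"deltas": [[[5,0,5,0,0,0,8],[7,0,0,0,0,0,8],[4,0,0,0,0,0,8],[2,0,0,0,0,0,8],[0,0,0,0,0,0,8]]]}}

```text
time_s: 17.95
ee_pos: [0.5245, 0.1516, 0.1532]
eef_rot: [3.053, 1.569, -0.042]
force: [-0.6, -0.5, -3.7]
grip_width: 0.0217
```

Call:
{"name": "play_rows", "arguments": {"deltas": [[[0.8,0,0,0,0,0,8],[0,0,0,0,0,0,8]]]}}

```text
time_s: 18.15
ee_pos: [0.5246, 0.1517, 0.1528]
eef_rot: [3.108, 1.568, 0.014]
force: [-0.6, -0.5, -4.3]
grip_width: 0.0213
```

Call:
{"name": "play_rows", "arguments": {"deltas": [[[0.7,0,0,0,0,0,8],[0,0,0,0,0,0,8]]]}}

```text
time_s: 18.35
ee_pos: [0.5248, 0.1517, 0.1525]
eef_rot: [3.137, 1.567, 0.043]
force: [-1.2, -0.2, -0.7]
grip_width: 0.0215
```

Call:
{"name": "play_rows", "arguments": {"deltas": [[[0.5,0,0,0,0,0,8],[0,0,0,0,0,0,8]]]}}

```text
time_s: 18.55
ee_pos: [0.5249, 0.1517, 0.1522]
eef_rot: [-3.132, 1.567, 0.056]
force: [-1.2, -0.1, 2.5]
grip_width: 0.0213
```

Call:
{"name": "play_rows", "arguments": {"deltas": [[[0,0,-3,0,0,0,8],[0,0,-5,0,0,0,8]]]}}

```text
time_s: 18.75
ee_pos: [0.5322, 0.1521, 0.152]
eef_rot: [3.132, 1.569, 0.037]
force: [-8.4, -0.9, 7.2]
grip_width: 0.0215
```

Call:
{"name": "play_rows", "arguments": {"deltas": [[[0,0,-5,0,0,0,8],[0,0,-5,0,0,0,8]]]}}

```text
time_s: 18.95
ee_pos: [0.5422, 0.1526, 0.152]
eef_rot: [-3.136, 1.57, 0.052]
force: [-7.9, -0.4, 8.2]
grip_width: 0.0215
```

Call:
{"name": "play_rows", "arguments": {"deltas": [[[-0.6,0,-5,0,0,0,8],[-0.2,0,-5,0,0,0,8]]]}}

```text
time_s: 19.15
ee_pos: [0.5522, 0.153, 0.1525]
eef_rot: [3.071, 1.57, -0.023]
force: [-5.8, -0.7, 4.2]
grip_width: 0.0216
```

Call:
{"name": "play_rows", "arguments": {"deltas": [[[0,0,-5,0,0,0,8],[0,0,-5,0,0,0,8]]]}}

```text
time_s: 19.35
ee_pos: [0.5622, 0.1535, 0.1525]
eef_rot: [3.005, 1.57, -0.09]
force: [-5.4, -0.8, 4.5]
grip_width: 0.022
```

Call:
{"name": "play_rows", "arguments": {"deltas": [[[0,0,-5,0,0,0,8],[0,0,-5,0,0,0,8],[0,0,-5,0,0,0,8],[0,0,-5,0,0,0,8]]]}}

```text
time_s: 19.75
ee_pos: [0.5821, 0.1544, 0.1524]
eef_rot: [2.909, 1.57, -0.186]
force: [-4.8, -0.3, 3.9]
grip_width: 0.0217
```

Call:
{"name": "play_rows", "arguments": {"deltas": [[[0.1,0,-5,0,0,0,8],[0.1,0,-5,0,0,0,8]]]}}

```text
time_s: 19.95
ee_pos: [0.592, 0.1549, 0.1522]
eef_rot: [2.916, 1.57, -0.178]
force: [-6.5, 0.4, 4.4]
grip_width: 0.0216
```

Call:
{"name": "play_rows", "arguments": {"deltas": [[[0.1,0,-5,0,0,0,8],[0.1,0,-5,0,0,0,8]]]}}

```text
time_s: 20.15
ee_pos: [0.602, 0.1554, 0.1521]
eef_rot: [2.914, 1.57, -0.18]
force: [-5.8, -0.2, 4.8]
grip_width: 0.0218
```

Call:
{"name": "play_rows", "arguments": {"deltas": [[[0.1,0,-5,0,0,0,8],[0.1,0,-5,0,0,0,8]]]}}

```text
time_s: 20.35
ee_pos: [0.6119, 0.1558, 0.1519]
eef_rot: [2.427, 1.571, -0.668]
force: [-6.1, 0.5, 5.6]
grip_width: 0.0219
```

Call:
{"name": "play_rows", "arguments": {"deltas": [[[0.1,0,-5,0,0,0,8],[0.1,0,-5,0,0,0,8]]]}}

```text
time_s: 20.55
ee_pos: [0.6218, 0.1563, 0.1516]
eef_rot: [1.801, 1.571, -1.293]
force: [-6.1, 0.7, 4.3]
grip_width: 0.0214
```

Call:
{"name": "play_rows", "arguments": {"deltas": [[[0.1,0,-4,0,0,0,8],[0.1,0,-3,0,0,0,8]]]}}

```text
time_s: 20.75
ee_pos: [0.6288, 0.1566, 0.1515]
eef_rot: [1.511, 1.571, -1.584]
force: [-6.2, -1.0, 6.5]
grip_width: 0.022
```

Second stroke run through at about 8–10 N. I lift, return and repeat.

Call:
{"name": "play_rows", "arguments": {"deltas": [[[-4,0,-1,0,0,0,8],[-8,0,0,0,0,0,8],[-8,0,0,0,0,0,8],[0,0,0,0,0,0,8],[0,0,0,0,0,0,8]]]}}

```text
time_s: 21.25
ee_pos: [0.6304, 0.1566, 0.1718]
eef_rot: [3.108, 1.568, 0.013]
force: [-0.4, 0.4, -4.3]
grip_width: 0.0214
```

Call:
{"name": "play_rows", "arguments": {"deltas": [[[0,0,10,0,0,0,8],[0,0,20,0,0,0,8],[0,0,20,0,0,0,8],[0,0,20,0,0,0,8],[0,0,20,0,0,0,8],[0,0,14,0,0,0,8],[0,0,0,0,0,0,8],[0,0,0,0,0,0,8]]]}}

```text
time_s: 22.05
ee_pos: [0.5268, 0.1518, 0.1715]
eef_rot: [3.112, 1.568, 0.017]
force: [-0.6, 0.4, -2.9]
grip_width: 0.0219
```

Run:
```python
from h import *
go([.525,.1516,.1532],Rdown(.047,-1))
c=viewer.camera('scene');cv2.imwrite('pics/r2.png',cv2.resize(c['img'][180:280,250:330,::-1],None,fx=6,fy=6,interpolation=cv2.INTER_CUBIC))
```

```text
t 22.05 pos [0.5268 0.1518 0.1715] F [-0.59  0.42 -2.88] w 0.0219
delta tool mm [18.26  0.07  1.87] rot [-0.0001 -0.0031 -0.0001] q6 [ 0.21  0.29  1.53 -0.    1.32  1.74]
```

View pics/r2.png

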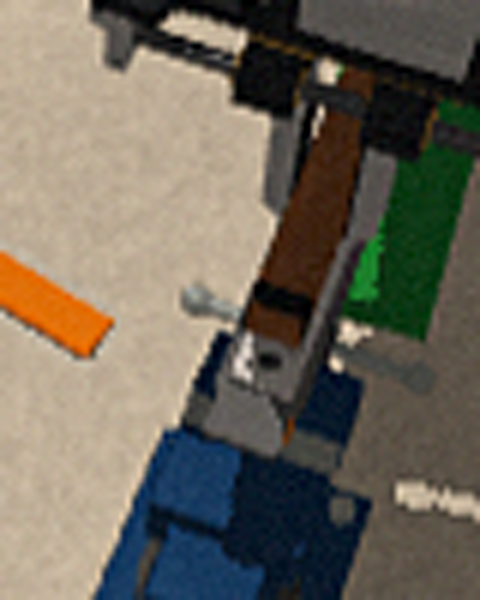

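Call:
{"name": "play_rows", "arguments": {"deltas": [[[5,0,2,0,0,0,8],[7,0,0,0,0,0,8],[4,0,0,0,0,0,8],[2,0,0,0,0,0,8],[0,0,0,0,0,0,8]]]}}

```text
time_s: 22.6
ee_pos: [0.5246, 0.1516, 0.153]
eef_rot: [3.062, 1.569, -0.033]
force: [-0.6, -1.3, -3.8]
grip_width: 0.0215
```

Call:
{"name": "play_rows", "arguments": {"deltas": [[[0.8,0,0,0,0,0,8],[0,0,0,0,0,0,8]]]}}

```text
time_s: 22.8
ee_pos: [0.5246, 0.1517, 0.1527]
eef_rot: [3.113, 1.568, 0.018]
force: [-0.1, 0.5, -3.7]
grip_width: 0.0214
```

Call:
{"name": "play_rows", "arguments": {"deltas": [[[0.7,0,0,0,0,0,8],[0,0,0,0,0,0,8]]]}}

```text
time_s: 23.0
ee_pos: [0.5249, 0.1517, 0.1524]
eef_rot: [-3.141, 1.567, 0.047]
force: [-0.3, -0.6, 0.9]
grip_width: 0.0217
```

Call:
{"name": "play_rows", "arguments": {"deltas": [[[0.3,0,0,0,0,0,8],[0,0,0,0,0,0,8]]]}}

```text
time_s: 23.2
ee_pos: [0.5249, 0.1517, 0.1521]
eef_rot: [-3.132, 1.567, 0.056]
force: [-0.7, -0.5, 4.9]
grip_width: 0.0217
```

Call:
{"name": "play_rows", "arguments": {"deltas": [[[0,0,-3,0,0,0,8],[0,0,-5,0,0,0,8]]]}}

```text
time_s: 23.4
ee_pos: [0.5322, 0.1521, 0.152]
eef_rot: [3.13, 1.569, 0.035]
force: [-8.1, -0.0, 7.3]
grip_width: 0.0217
```

Call:
{"name": "play_rows", "arguments": {"deltas": [[[-0.2,0,-5,0,0,0,8],[-0.1,0,-5,0,0,0,8]]]}}

```text
time_s: 23.6
ee_pos: [0.5421, 0.1526, 0.1522]
eef_rot: [3.135, 1.57, 0.041]
force: [-7.7, -0.8, 6.8]
grip_width: 0.0215
```

Call:
{"name": "play_rows", "arguments": {"deltas": [[[-0.4,0,-5,0,0,0,8],[-0.1,0,-5,0,0,0,8]]]}}

```text
time_s: 23.8
ee_pos: [0.5521, 0.153, 0.1524]
eef_rot: [3.03, 1.57, -0.065]
force: [-5.4, -0.5, 4.7]
grip_width: 0.0217
```

Call:
{"name": "play_rows", "arguments": {"deltas": [[[0,0,-5,0,0,0,8],[0,0,-5,0,0,0,8]]]}}

```text
time_s: 24.0
ee_pos: [0.562, 0.1535, 0.1524]
eef_rot: [2.961, 1.57, -0.134]
force: [-5.7, 0.1, 5.6]
grip_width: 0.0214
```

Call:
{"name": "play_rows", "arguments": {"deltas": [[[0,0,-5,0,0,0,8],[0,0,-5,0,0,0,8],[0,0,-5,0,0,0,8],[0,0,-5,0,0,0,8]]]}}

```text
time_s: 24.4
ee_pos: [0.5819, 0.1544, 0.1524]
eef_rot: [2.861, 1.57, -0.233]
force: [-5.0, 0.1, 3.6]
grip_width: 0.0213
```

Call:
{"name": "play_rows", "arguments": {"deltas": [[[0.1,0,-5,0,0,0,8],[0.1,0,-5,0,0,0,8]]]}}

```text
time_s: 24.6
ee_pos: [0.5919, 0.1549, 0.1522]
eef_rot: [2.758, 1.57, -0.337]
force: [-6.1, 0.2, 5.3]
grip_width: 0.0213
```

Call:
{"name": "play_rows", "arguments": {"deltas": [[[0.1,0,-5,0,0,0,8],[0.1,0,-5,0,0,0,8]]]}}

```text
time_s: 24.8
ee_pos: [0.6018, 0.1554, 0.1521]
eef_rot: [2.5, 1.571, -0.594]
force: [-5.4, -0.2, 5.6]
grip_width: 0.0218
```

Call:
{"name": "play_rows", "arguments": {"deltas": [[[0.1,0,-5,0,0,0,8],[0,0,-5,0,0,0,8]]]}}

```text
time_s: 25.0
ee_pos: [0.6118, 0.1558, 0.1519]
eef_rot: [1.828, 1.571, -1.267]
force: [-4.6, 0.8, 4.2]
grip_width: 0.0212
```

Call:
{"name": "play_rows", "arguments": {"deltas": [[[0.1,0,-5,0,0,0,8],[0.1,0,-5,0,0,0,8]]]}}

```text
time_s: 25.2
ee_pos: [0.6217, 0.1563, 0.1517]
eef_rot: [1.005, 1.571, -2.09]
force: [-5.6, -0.3, 5.0]
grip_width: 0.0217
```

Call:
{"name": "play_rows", "arguments": {"deltas": [[[0.1,0,-4,0,0,0,8],[0.1,0,-3,0,0,0,8]]]}}

```text
time_s: 25.4
ee_pos: [0.6287, 0.1566, 0.1515]
eef_rot: [0.541, 1.571, -2.554]
force: [-5.4, -0.1, 4.6]
grip_width: 0.0215
```

Call:
{"name": "play_rows", "arguments": {"deltas": [[[-4,0,-1,0,0,0,8],[-8,0,0,0,0,0,8],[-10,0,0,0,0,0,8],[0,0,0,0,0,0,8],[-10,0,0,0,0,0,8],[0,0,0,0,0,0,8]]]}}

```text
time_s: 26.0
ee_pos: [0.6308, 0.1567, 0.1852]
eef_rot: [-3.117, 1.566, 0.072]
force: [0.1, -0.0, -3.6]
grip_width: 0.0215
```

Run:
```python
from h import *
go([.507,-.156,.19],Rdown(.045,-1))
```

```text
t 26.0 pos [0.6308 0.1567 0.1852] F [ 0.15 -0.   -3.61] w 0.0215
delta tool mm [ -5.42 306.56 138.22] rot [ 0.0018 -0.0045  0.0001] q6 [ 0.19  0.52  1.19 -0.    1.43  1.71]
```

Call:
{"name": "play_rows", "arguments": {"deltas": [[[-3,10,5,0,0,0,8],[-2,20,9,0,0,0,8],[0,28,13,0,0,0,8],[0,30,13.5,0,0,0,8],[0,30,13.5,0,0,0,8],[0,30,13.5,0,0,0,8],[0,30,13.5,0,0,0,8],[0,30,13.5,0,0,0,8],[0,30,13.5,0,0,0,8],[0,30,13.5,0,0,0,8]]]}}

```text
time_s: 27.0
ee_pos: [0.5202, -0.1183, 0.1884]
eef_rot: [3.044, 1.568, -0.051]
force: [1.0, 0.2, -4.2]
grip_width: 0.0217
```

Call:
{"name": "play_rows", "arguments": {"deltas": [[[0,22,10,0,0,0,8],[0,12,5,0,0,0,8],[0,4.6,2,0,0,0,8],[0,0,0,0,0,0,8],[0,0,0,0,0,0,8]]]}}

```text
time_s: 27.5
ee_pos: [0.5066, -0.1554, 0.1883]
eef_rot: [-3.112, 1.568, 0.077]
force: [0.0, 0.5, -3.7]
grip_width: 0.0215
```

Run:
```python
from h import *
go([.507,-.156,.02],Rdown(.045,-1))
c=viewer.camera('scene');cv2.imwrite('pics/s1.png',cv2.resize(c['img'][100:250,130:290,::-1],None,fx=4,fy=4,interpolation=cv2.INTER_CUBIC))
```

```text
t 27.5 pos [ 0.5066 -0.1554  0.1883] F [ 0.01  0.47 -3.67] w 0.0215
delta tool mm [1.6833e+02 6.4000e-01 4.0000e-02] rot [ 0.0025 -0.0026  0.0001] q6 [-0.37  0.24  1.56  0.    1.34  1.16]
```

View pics/s1.png

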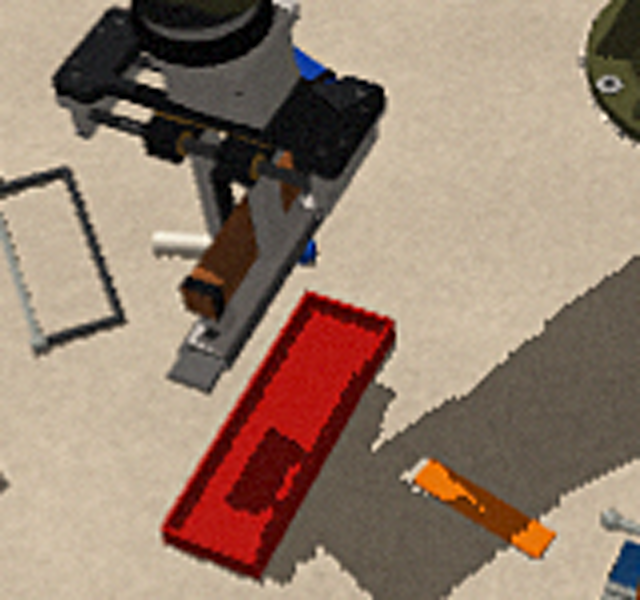

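Call:
{"name": "play_rows", "arguments": {"deltas": [[[10,0.6,0,0,0,0,8],[20,0,0,0,0,0,8],[25,0,0,0,0,0,8],[25,0,0,0,0,0,8],[25,0,0,0,0,0,8],[25,0,0,0,0,0,8],[20,0,0,0,0,0,8],[12,0,0,0,0,0,8],[6,0,0,0,0,0,8],[0,0,0,0,0,0,8]]]}}

```text
time_s: 28.55
ee_pos: [0.5067, -0.1565, 0.02]
eef_rot: [-3.069, 1.569, 0.119]
force: [-0.2, 0.2, -3.6]
grip_width: 0.0219
```

Run:
```python
from h import *
go([.507,-.156,.006],Rdown(.045,-1))
c=viewer.camera('scene');cv2.imwrite('pics/s2.png',cv2.resize(c['img'][130:250,150:270,::-1],None,fx=5,fy=5,interpolation=cv2.INTER_CUBIC))
```

```text
t 28.55 pos [ 0.5067 -0.1565  0.02  ] F [-0.22  0.16 -3.6 ] w 0.0219
delta tool mm [13.98 -0.5  -0.31] rot [ 0.002  -0.002   0.0001] q6 [-0.37  0.43  1.72  0.    0.98  1.15]
```

View pics/s2.png

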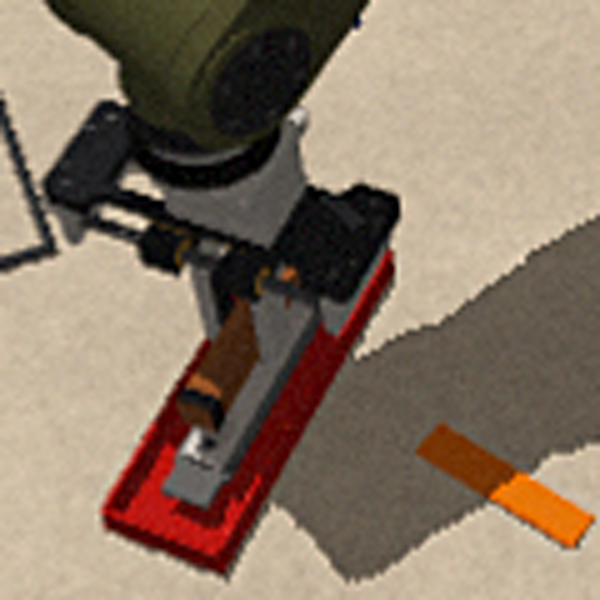

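File is inside the tray walls, toe at (190,490); lowering gently.

Call:
{"name": "play_rows", "arguments": {"deltas": [[[4,0,0,0,0,0,8],[3,0,0,0,0,0,8],[2,0,0,0,0,0,8],[1.5,0,0,0,0,0,8],[1.5,0,0,0,0,0,8],[0,0,0,0,0,0,8]]]}}

```text
time_s: 29.2
ee_pos: [0.5067, -0.1567, 0.0082]
eef_rot: [3.114, 1.568, 0.019]
force: [-0.2, -0.1, -4.2]
grip_width: 0.022
```

Call:
{"name": "play_rows", "arguments": {"deltas": [[[1,0,0,0,0,0,8],[1,0,0,0,0,0,8],[0,0,0,0,0,0,8]]]}}

```text
time_s: 29.5
ee_pos: [0.5067, -0.1567, 0.0063]
eef_rot: [3.13, 1.568, 0.035]
force: [-0.5, 1.1, -4.4]
grip_width: 0.0215
```

Call:
{"name": "play_rows", "arguments": {"deltas": [[[1,0,0,0,0,0,8],[0,0,0,0,0,0,8]]]}}

```text
time_s: 29.7
ee_pos: [0.5068, -0.1567, 0.0053]
eef_rot: [3.12, 1.568, 0.025]
force: [0.1, 0.8, -3.4]
grip_width: 0.0217
```

Call:
{"name": "play_rows", "arguments": {"deltas": [[[1,0,0,0,0,0,8],[0,0,0,0,0,0,8]]]}}

```text
time_s: 29.9
ee_pos: [0.5067, -0.1567, 0.0042]
eef_rot: [3.113, 1.568, 0.018]
force: [1.0, -1.3, -4.4]
grip_width: 0.0214
```

Call:
{"name": "play_rows", "arguments": {"deltas": [[[0.5,0,0,0,0,0,8],[0,0,0,0,0,0,8]]]}}

```text
time_s: 30.1
ee_pos: [0.5068, -0.1567, 0.0038]
eef_rot: [3.096, 1.568, 0.001]
force: [0.0, 0.7, -4.4]
grip_width: 0.0213
```

Call:
{"name": "play_rows", "arguments": {"deltas": [[[0.5,0,0,0,0,0,8],[0,0,0,0,0,0,8]]]}}

```text
time_s: 30.3
ee_pos: [0.5069, -0.1567, 0.0035]
eef_rot: [3.077, 1.568, -0.018]
force: [-1.0, 1.7, -0.9]
grip_width: 0.0214
```

Contact with the tray floor. One more small step, then open gently.

Call:
{"name": "play_rows", "arguments": {"deltas": [[[0.4,0,0,0,0,0,8],[0,0,0,0,0,0,8]]]}}

```text
time_s: 30.5
ee_pos: [0.5069, -0.1568, 0.0035]
eef_rot: [3.051, 1.568, -0.043]
force: [-4.1, 1.5, 6.0]
grip_width: 0.0216
```

Call:
{"name": "play_rows", "arguments": {"deltas": [[[0,0,0,0,0,0,24],[0,0,0,0,0,0,28],[0,0,0,0,0,0,50],[0,0,0,0,0,0,80],[0,0,0,0,0,0,80],[0,0,0,0,0,0,80],[0,0,0,0,0,0,80],[0,0,0,0,0,0,80],[0,0,0,0,0,0,80]]]}}

```text
time_s: 31.4
ee_pos: [0.5068, -0.1567, 0.003]
eef_rot: [3.081, 1.568, -0.014]
force: [0.0, 0.5, 0.2]
grip_width: 0.0788
```

Call:
{"name": "play_rows", "arguments": {"deltas": [[[-10,0,0,0,0,0,80],[-20,0,0,0,0,0,80],[-25,0,0,0,0,0,80],[-25,0,0,0,0,0,80],[-30,0,0,0,0,0,80],[-30,0,0,0,0,0,80],[-30,0,0,0,0,0,80],[-10,0,0,0,0,0,80]]]}}

```text
time_s: 32.2
ee_pos: [0.5073, -0.157, 0.1866]
eef_rot: [2.853, 1.563, -0.242]
force: [-0.4, -0.2, -0.7]
grip_width: 0.0799
```

Call:
{"name": "play_rows", "arguments": {"deltas": [[[0,20,20,0,0,0,80],[0,30,30,0,0,0,80],[0,30,30,0,0,0,80],[0,30,30,0,0,0,80],[0,30,30,0,0,0,80],[0,30,30,0,0,0,80],[0,30,30,0,0,0,80],[0,20,20,0,0,0,80],[0,0,0,0,0,0,80],[0,0,0,0,0,0,80]]]}}

```text
time_s: 33.2
ee_pos: [0.2966, -0.3867, 0.182]
eef_rot: [-2.837, 1.568, 0.35]
force: [0.2, -0.0, 1.0]
grip_width: 0.0801
```

Run:
```python
from h import *
o,r=st();print(o['ee_pos'],o['force'],o['time_s'])
t=viewer.camera('top');s=viewer.camera('scene');pickle.dump(t,open('t3.pkl','wb'));pickle.dump(s,open('s3.pkl','wb'))
cv2.imwrite('pics/e1.png',cv2.resize(t['img'][120:230,180:330,::-1],None,fx=5,fy=5,interpolation=cv2.INTER_CUBIC))
cv2.imwrite('pics/e2.png',cv2.resize(s['img'][165:315,165:325,::-1],None,fx=4,fy=4,interpolation=cv2.INTER_CUBIC))
```

```text
[ 0.29655139 -0.38667573  0.1819616 ] [ 0.17170183 -0.04817126  0.97230724] 33.2
```

View pics/e1.png

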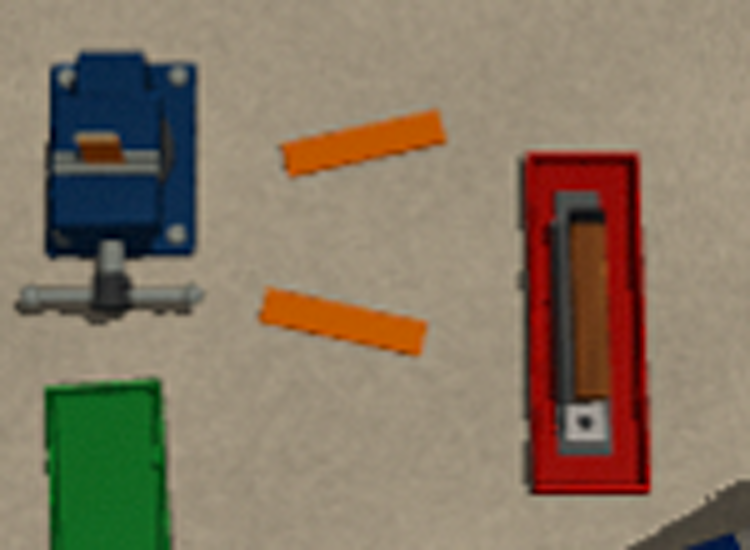

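View pics/e2.png

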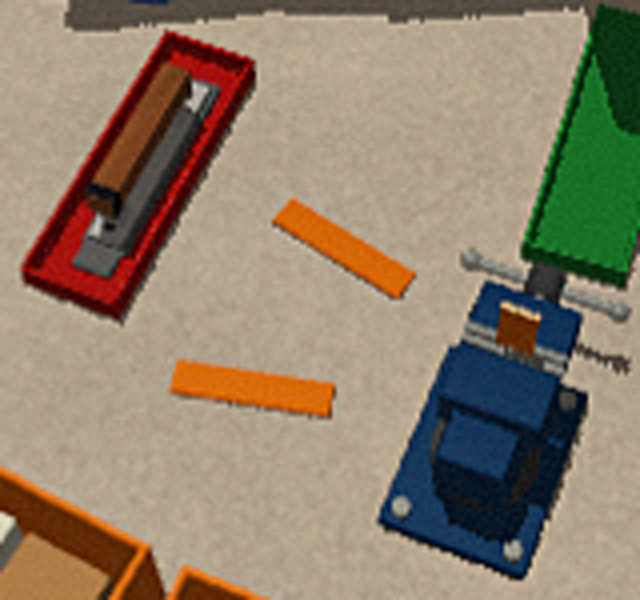

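Run:
```python
from h import *
print(hand_in())
```

```text
the job is handed in; nothing more can be done
None
```

I took the file from the red tray, made three forward strokes on the sawn end, and laid the file back in its tray. The job was handed in at about 33 s of the 72 s allowed. `hand_in` gives no verdict, so what follows comes from my own readings.

- **Strokes:** Each ran from about 40 mm to about 145 mm from the toe. I lifted the file 20–30 mm clear after each one.
- **Pressure:** The vertical load was mostly 7–10 N, estimated from the wrist force with the file's weight taken off. It peaked near 14 N early in the first stroke, before I eased off. With friction added, that peak was about 17 N in total. It also dropped to about 4 N late in the first stroke, so I brought it back to about 8 N before lifting.
- **Last pictures:** From both cameras, the file lies face down, flat and near the middle of the tray. The divider looks straight and the two cut strips look unmoved. The tape roll, cartons, marker and hacksaw were outside these last crops, so I did not re-check them; the arm did not go near the cartons or the tape roll.
- **What disagreed:** The real fingertips sat about 30 mm higher than the reported tool position. My first try at gripping therefore closed in the air just above the handle and touched nothing. I measured the offset from the pictures and the second grip held. After that I set the heights at the divider and the tray by force contact.

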